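# Set a stand's jack leg down on its bearing pad

## Robot

A 6-joint arm with a two-finger parallel gripper is mounted at the origin on the work surface. World frame = base frame: x ahead of the robot, y to its left, z up, the work surface at z = 0. Lengths are in m, angles in rad, forces in N, time in s.
With the tool pointing down it reaches from about 0.325 to 0.9 m from the base axis. Payload 6.1 kg.
Tool frame: the origin (TCP) lies between the finger pads; the fingertips stand 22 mm ahead of it and the grasp point (between the pads) lies 3 mm ahead of it; z points along the fingers, x is the direction in which the jaws open and shut, and the axes are right-handed (so a half turn about z gives the same grasp; the last joint's range is limited). The gripper opens to 87 mm and grips with 3 to 60 N. Pads are 19 mm wide; open, the fingers measure 117 mm over their backs; the gripper's body (75 mm by 190 mm) begins 51 mm behind the grasp point.
Start: joints at [-1.394, 0.22, 1.526, -0, 1.395, -0.126], TCP at [0.186, -0.597, 0.245] pointing down, gripper open.
Joint ranges: [-2.98, 2.98], [-0.91, 2.08], [0.09, 2.57], [-1.24, 4.39], [0.2, 2.65], [-2.68, 2.68]. Speed limits (rad/s): [2.57, 2.57, 3.01, 3.14, 3.14, 3.14].

## Interface

Orientations are given as a rotation vector (axis times angle).
In Python, from plant import manip gives the robot as it stands. The module is installed in compiled form; this text tells all that it offers.
- The arm moves only by the shell command python3 -m jog 'ROWS' [FORCE]. ROWS is text: rows parted by semicolons, each of 7 numbers parted by spaces: the shift along the tool's x, y, z in m, then the turn, a rotation vector about the tool's x, y, z in rad, then the opening in per cent of the stroke, from 0 (shut) to 100 (fully open). A call has 1 to 20 rows; each row is the pose to reach, as a shift and turn from the pose commanded when the call began, along the tool's axes at that moment; what a row does not reach only later rows make up. A row lasts 1/8 s, in which the tool goes at most 62.5 mm and 10.7 degrees, less where a joint would pass 70% of its speed; a pose out of reach is approached as far as the arm can. A call with a gripper value outside its range is refused whole. The fingers move at their own pace and stop on an object; FORCE is the grip in N (left out, the last holds). Time passes only in rows, so rows that repeat a pose let the fingers close. It gives the time, the measured TCP pose, the force and the opening at its end, in the units of the state.
- manip.state(): the state, without advancing time (a new reading comes with each control period).
- manip.read_camera(name): name is "side" or "top"; returns (picture, depth): 400x640x3 uint8, red, green, blue; 400x640 float32, m along the optical axis (not along the pixel's ray), 0 where there is no reading.
- manip.camera_params(name): a dict with "mtx" (3x3 intrinsics, pixels), "xyz" and "orientation" of the camera in the world. Camera axes: x right, y up, looking along -z (the intrinsics and any distortion apply to the point x, -y, -z); pixel columns grow to the right and rows downward; lengths in m; the calibration is good to about 2 mm. A picture is of the moment at which its call begins. camera_params takes no time and is no camera call.
- manip.sign_off(): hands the job in, once; it reports no verdict.
The state is a dict: "time": time; "joint_positions": joint angles; "joint_vel": joint speeds; "effort": joint torques, N m; "tool_pos": TCP position; "tool_rot": TCP orientation; "wrist_force": force on the tool from outside, world axes, zero at the start; "wrist_torque": the same for the moment, N m; "width": finger opening in m.
Only numpy, scipy, OpenCV 4.12 (cv2) and the standard library are available. Lean on these libraries where they do the work, as an engineer would, in place of code of your own. Each camera call takes 0.05 s, during which the arm holds its last target.

## Task

The instrument stand's front leg has to be set down on its bearing pad. First push the folding screen at its fold until it is fully folded against its post, then lay the steel pad flat on the bench, centred under the jack's foot, and crank the leg down clockwise until the crank turns clearly harder and the foot bears firmly on the pad; stop there without forcing it, let go, and leave the screen folded and all the other things where they stand.

Things in the scene. Friction and masses are not known exactly. Their poses are not given: they have to be found in the camera images.
- stand: Fixed stand: aluminium platform (132 high) on two rear legs, its front carried by a crank jack. Origin on the bench on the jack's axis; +x to the platform, away from the robot, +y left, z up; yaw within 0.15. Jack: grey gearbox 46 square, 147 to 181 high, crank on top, below it a tube 36 dia down to 110 high, from which leg and foot come. Slim column, 330 high, at (185, -70)
- screen_post (a point): Foot, on the bench, of the folding screen's post (14 dia, 250 high), at (-65, 145) in the stand frame; axes as the stand. A bar 119 to 131 high runs from it to the platform. A floor track (12 wide, 3 high) runs from it along -y for 222
- screen (a joint): First panel's angle a from the track, rad. 0: panels flat along the track, closed; 1.5: fully folded at the post, jutting to the stand's -x. Starts 0.75 to 1.0. From the post, the fold is at (-110 sin a, -110 cos a), the free end at (0, -220 cos a). Panels move together and stay as left; a few N to the stand's +y on the fold knuckle, or on the free panel's outer face 20 to 50 from it, folds it
- screen_fold (a point): Axis of the fold knuckle (steel upright, 16 dia, 6 to 250 high), this point 200 above the bench. The screen's two pale aluminium-framed panels are each 110 wide, 8 to 11 thick, 8 to 250 high, open above
- crank (a joint): Crank angle, rad; clockwise from above = growing = leg down 6.5 mm per rad. Limits 0 to 17, starts 0 to 5.5. Foot's underside is 95 - 6.5 x angle mm above the bench until it meets something. Even drag of about 0.28 N m (6 N at the knob); stays as left. Once the foot bears, its rubber gives 1 mm per 8 N: knob load climbs about 7.5 N per rad of crank
- knob_mid (a point): Centre of the crank's upright black knob (22 dia, 46 tall, spins freely on its pin, so it can be held without turning the wrist). Moves on a level circle of radius 45 about the stand's z axis, 224 above the bench; knob from 199 to 245 high, crank arm just below it
- foot: Round rubber-soled foot, 40 dia, under the jack; origin at the centre of its underside, on the jack's axis. Moves only up and down
- pad: Loose steel bearing pad, about 0.3 kg: a disc 76 dia, 14 thick, with a tongue (18 wide, 5 to 13 high) to an upright grip. Origin under the disc's centre; +x points from the grip to the disc
- pad_mid (a point): Centre of the pad's disc, 7 above its underside; axes as the pad
- pad_grip (a point): Centre of the pad's upright grip: a block 26 (pad x) by 16 (pad y), 5 to 51 above the pad's underside, at x = -100 from the disc's centre; this point 30 above the underside. Grasp across its 16 mm width from above
- jar: Bystander, loose: amber screw jar, 48 dia, 60 tall, in front right of the stand; origin at the centre of its underside
- bottle: Bystander, loose: white bottle, 54 dia, 130 tall, right of the stand; origin at the centre of its underside
- carton_long: Bystander, loose: plain white carton 45 x 200 x 40 tall, behind the pad; origin at the centre of its underside
- carton_flat: Bystander, loose: brown carton 130 x 90 x 30 tall, right rear; origin at the centre of its underside
- beaker: Bystander, loose: open white beaker, 64 dia, 85 tall, left; origin at the centre of its underside
- wrench: Bystander, loose: small steel wrench, 150 long, lying, left rear; origin under its middle
- canister: Bystander, loose: aluminium canister, 60 dia, 70 tall, left; origin at the centre of its underside
Not all that is in view belongs to the job. Leave any green or purple look-alike of the pad alone.

How it is judged:
On the way, in this order (a step that is already met when the one before it is completed fails the run):
1. the screen is folded up against its post (value of joint screen above 1.35 rad), for 0.2 s.
2. the pad lies flat on the bench under the foot (horizontal distance between pad_mid and foot below 0.015 m and height (world z) of pad_mid below 0.01 m), for 0.2 s.
3. the foot bears on the pad (horizontal distance between pad_mid and foot below 0.015 m and contact force between foot and pad above 15 N), for 0.2 s.
At the end, for the whole second after the job is handed in: Screen angle above 1.35 rad (77 degrees); the pad flat on the bench (within 3 mm, 0.06 rad) with its disc's centre within 15 mm of the foot's centre; the foot pressing on the pad with more than 15 N; the crank at rest (all of step 3 and value of joint screen above 1.35 rad and height (world z) of pad_mid below 0.01 m and angle between pad_mid's own z axis and vertical below 0.06 rad and velocity of joint crank between -0.05 and 0.05 rad/s); the robot touches nothing.
It fails at once if the jack is forced: the foot presses on the pad with more than 90 N (contact force between foot and pad above 90 N).
It fails at once if a bystander is shoved by more than 40 mm or knocked over (distance of any of jar, bottle, carton_long, carton_flat, beaker, wrench, canister from where it was at the start of the episode above 0.04 m or angle between any of jar, bottle, beaker, canister's own z axis and vertical above 0.6 rad).
It also fails if it takes over 70 s, if anything falls off the work surface, if the arm or the gripper's body presses on something with over 40 N, if the wrist force passes 120 N, or if a joint passes its speed limit or range.

## Working session

There is one attempt and no reset: what is moved stays moved. The work goes in short steps, Python scripts to look and compute and a shell command to move; the robot and the scene stay as the last step left them, time stands still between calls to the robot, and variables do not carry over. Pictures are saved under pics/ and viewed, and the job is handed in when it is done.

```bash
mkdir -p pics
cat > h.py <<'E'
import numpy as np, cv2
from plant import manip
from scipy.spatial.transform import Rotation as R
def cam(n):
    p=manip.camera_params(n); return p
def rot(p):
    o=np.array(p["orientation"],float)
    return o if o.shape==(3,3) else R.from_rotvec(o).as_matrix()
def ray(p,u,v):
    M=np.array(p["mtx"]); d=np.array([(u-M[0,2])/M[0,0],-(v-M[1,2])/M[1,1],-1.])
    return np.array(p["xyz"]),rot(p)@d
def onplane(p,u,v,z):
    o,d=ray(p,u,v); return o+d*(z-o[2])/d[2]
def proj(p,X):
    c=rot(p).T@(np.array(X)-np.array(p["xyz"])); M=np.array(p["mtx"])
    return M[0,0]*c[0]/-c[2]+M[0,2], M[1,1]*-c[1]/-c[2]+M[1,2]
def cloud(p,D):
    v,u=np.mgrid[0:D.shape[0],0:D.shape[1]]; M=np.array(p["mtx"])
    c=np.stack([(u-M[0,2])/M[0,0]*D,-(v-M[1,2])/M[1,1]*D,-D],-1)
    return c@rot(p).T+np.array(p["xyz"])
E
python3 - <<'E'
from h import *
for n in("side","top"):
    p=cam(n);print(n,p)
    im,D=manip.read_camera(n)
    np.savez("pics/%s0.npz"%n,im=im,D=D)
    cv2.imwrite("pics/%s0.png"%n,im[:,:,::-1])
print(manip.state())
E
```

```text
side {'mtx': array([[457.92303763,   0.        , 320.3646918 ],
       [  0.        , 457.92303763, 198.96810094],
       [  0.        ,   0.        ,   1.        ]]), 'xyz': array([-0.11304792,  0.72431589,  1.15314027]), 'orientation': array([ 0.34913197, -0.9332898 , -2.25588348])}
top {'mtx': array([[463.72480019,   0.        , 325.6544821 ],
       [  0.        , 463.72480019, 203.39299938],
       [  0.        ,   0.        ,   1.        ]]), 'xyz': array([ 0.3181294 , -0.00965171,  1.63974049]), 'orientation': array([ 0.10428207, -0.09959836, -1.57121476])}
{'time': 0.1, 'joint_positions': array([-1.39409548e+00,  2.21156043e-01,  1.52746720e+00, -1.46408643e-06,
        1.39474381e+00, -1.26090934e-01]), 'joint_vel': array([-0.00099036, -0.00109865, -0.00283115,  0.00131159,  0.00099606,
       -0.00226716]), 'effort': array([ 1.37399191e-03, -4.95944381e+01, -3.88519442e+01,  7.02625327e-02,
        5.14840730e-02, -4.56295379e-05]), 'tool_pos': array([ 0.18627528, -0.59604965,  0.24355682]), 'tool_rot': array([-2.53008096e+00,  1.86027345e+00,  2.02086422e-03]), 'wrist_force': array([-0.1485225 ,  0.75578121, -0.49351829]), 'wrist_torque': array([-0.02681611,  0.01518354,  0.04532958]), 'width': 0.08711873617498844}
```

```bash
ls .
```

```text
h.py
pics
```

View pics/side0.png

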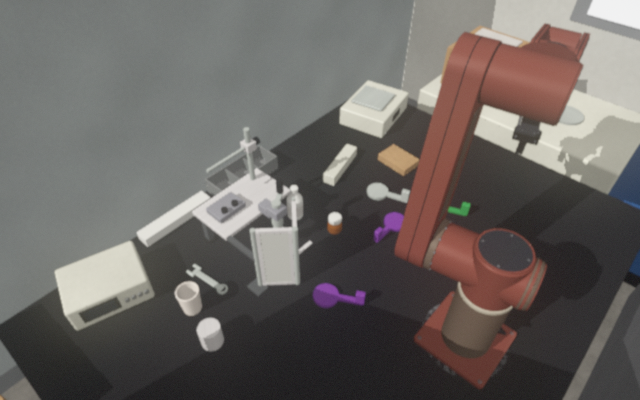

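View pics/top0.png

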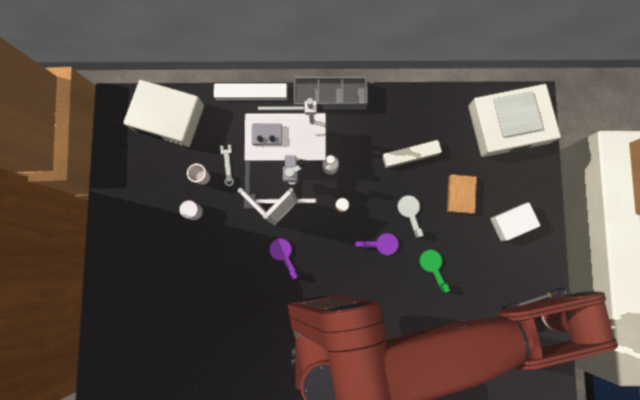

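The top view has four disc-with-tongue candidates: grey at (408,206), purple at (281,250) and (387,244), and green at (431,261). The grey steel one is the pad. I'll confirm that in an enlarged crop and look at the screen and crank as well.

Run:
```python
from h import *
a=np.load("pics/top0.npz")['im'][:,:,::-1]; b=np.load("pics/side0.npz")['im'][:,:,::-1]
cv2.imwrite("pics/c1.png",cv2.resize(a[90:240,220:450],None,fx=3.4,fy=3.4,interpolation=cv2.INTER_CUBIC))
cv2.imwrite("pics/c2.png",cv2.resize(b[120:300,190:420],None,fx=3.3,fy=3.3,interpolation=cv2.INTER_CUBIC))
```

```text
(no output)
```

View pics/c1.png

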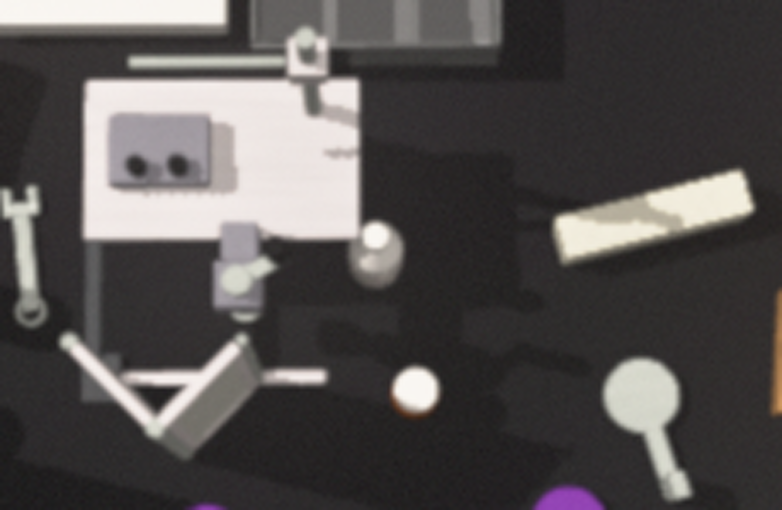

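View pics/c2.png

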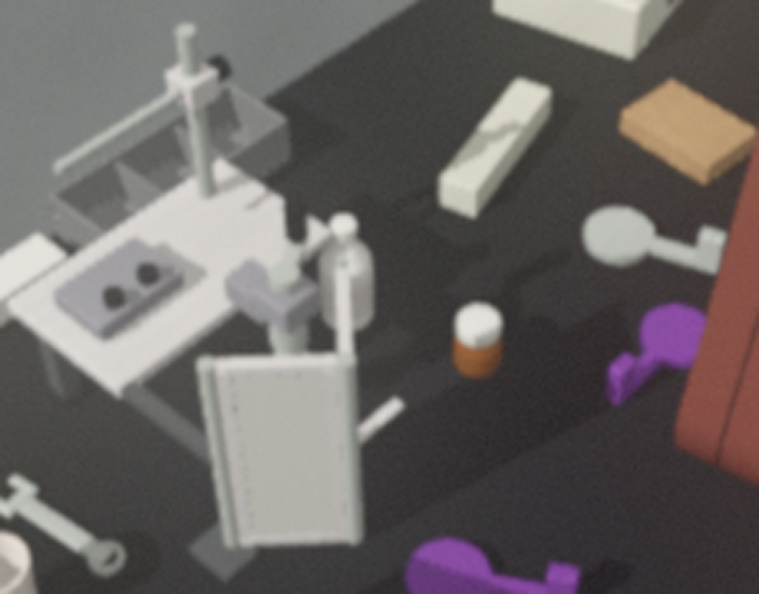

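The crops confirm the grey steel pad at top (408,206), grip at about (418,233). The post is at about (239,190), the fold at (265,216) and the free end at (291,190). The crank arm points right, towards the dark knob near (303,165). I'll measure all of these next.

Run:
```python
from h import *
p=cam("top");f=np.load("pics/top0.npz");im,D=f['im'],f['D'];C=cloud(p,D)
q=cam("side");g=np.load("pics/side0.npz");C2=cloud(q,g['D']);im2=g['im']
np.set_printoptions(precision=4,suppress=True)
for n,u,v,z in [("post",239.5,190,.25),("fold",265,216.5,.25),("free",291.5,190,.25)]:
    print(n,onplane(p,u,v,z)[:2], C[int(v),int(u)])
# platform
P=C.reshape(-1,3);I=im.reshape(-1,3).astype(int)
m=(abs(P[:,2]-.132)<.008)&(I.min(1)>150)&(P[:,1]>-.2)&(P[:,1]<.35)&(P[:,0]>.45)
mm=m.reshape(400,640).astype(np.uint8);n,l,s,c=cv2.connectedComponentsWithStats(mm)
k=1+np.argmax(s[1:,4]);pts=P[(l==k).ravel()][:,:2].astype(np.float32)
r=cv2.minAreaRect(pts);print("platform",s[k],r,cv2.boxPoints(r))
# knob: cloud points around z .2-.25 near stand
for nm,Cc,ii in(("top",C,im),("side",C2,im2)):
    Q=Cc.reshape(-1,3);J=ii.reshape(-1,3).astype(int)
    m=(Q[:,2]>.185)&(Q[:,2]<.26)&(Q[:,0]>.5)&(Q[:,0]<.72)&(Q[:,1]>-.02)&(Q[:,1]<.2)
    vv,uu=np.nonzero(m.reshape(400,640))
    for a in np.nonzero(m)[0][::2]: print(nm,a%640,a//640,Q[a],J[a])
```

```text
post [0.5413 0.2557] [0.5416 0.2576 0.2479]
fold [0.4602 0.1771] [0.4614 0.1767 0.2532]
free [0.5408 0.0978] [0.5407 0.0993 0.2503]
platform [ 245  113   81   47 2817] ((0.7417507767677307, 0.13106374442577362), (0.16107922792434692, 0.26923006772994995), 0.4839372932910919) [[ 0.6601  0.265 ]
 [ 0.6624 -0.0042]
 [ 0.8234 -0.0029]
 [ 0.8212  0.2664]]
top 299 159 [0.6399 0.0763 0.2364] [138 130 127]
top 301 159 [0.6377 0.0696 0.2461] [136 129 126]
top 299 160 [0.6354 0.0759 0.2424] [82 77 75]
top 301 160 [0.6345 0.0696 0.2461] [69 64 64]
top 303 160 [0.6347 0.0635 0.2452] [101  95  94]
top 299 161 [0.6321 0.0759 0.2431] [54 50 50]
top 301 161 [0.6304 0.0693 0.2503] [51 47 47]
top 303 161 [0.6322 0.0636 0.2424] [54 50 51]
top 298 162 [0.6279 0.0786 0.2477] [49 47 46]
top 300 162 [0.6283 0.0726 0.2461] [52 48 49]
top 302 162 [0.6281 0.0664 0.2469] [49 47 45]
top 298 163 [0.6256 0.0789 0.2443] [50 47 47]
top 300 163 [0.6259 0.0728 0.2426] [51 49 46]
top 302 163 [0.6253 0.0665 0.2452] [51 48 47]
top 304 163 [0.6282 0.061  0.2321] [45 42 41]
top 299 164 [0.6229 0.0759 0.2422] [52 50 49]
to
[... 12667 characters left out ...]

side 295 207 [0.5124 0.122  0.2501] [205 201 198]
side 276 208 [0.5936 0.1205 0.188 ] [154 156 152]
side 293 208 [0.5134 0.1286 0.2506] [219 215 211]
side 295 208 [0.5116 0.1228 0.2474] [205 201 197]
side 293 209 [0.5124 0.1299 0.2484] [218 214 210]
side 295 209 [0.5088 0.1257 0.2477] [204 200 196]
side 293 210 [0.5107 0.1316 0.247 ] [218 215 211]
side 295 210 [0.5044 0.1302 0.2503] [203 200 196]
side 293 211 [0.5065 0.1358 0.2493] [218 214 211]
side 295 211 [0.5032 0.1315 0.2482] [206 202 199]
side 293 212 [0.5049 0.1376 0.2479] [216 213 209]
side 295 212 [0.501  0.1338 0.2477] [207 203 200]
side 293 213 [0.5019 0.1406 0.2485] [216 213 209]
side 296 217 [0.5248 0.108  0.1894] [185 181 178]
```

```bash
cat >> h.py <<'E'
def rel(pos,psi,base=None):
    """tool-frame shift+rotvec from current pose (or base=(pos,rotvec)) to tool-down pose with jaw x at world yaw psi"""
    s=manip.state(); p0,r0=(s["tool_pos"],s["tool_rot"]) if base is None else base
    R0=R.from_rotvec(r0).as_matrix()
    c,n=np.cos(psi),np.sin(psi); R1=np.array([[c,n,0],[n,-c,0],[0,0,-1.]])
    return np.round(R0.T@(np.array(pos)-p0),4), np.round(R.from_matrix(R0.T@R1).as_rotvec(),4)
def st():
    s=manip.state();R0=R.from_rotvec(s["tool_rot"]).as_matrix()
    print("t",round(s["time"],2),"pos",np.round(s["tool_pos"],4),"psi",round(float(np.arctan2(R0[1,0],R0[0,0])),4),"tz",np.round(R0[:,2],3),"F",np.round(s["wrist_force"],1),"w",round(s["width"],4),"j",np.round(s["joint_positions"],2))
E
python3 - <<'E'
from h import *
np.set_printoptions(precision=4,suppress=True)
st()
p=cam("top");f=np.load("pics/top0.npz");im,D=f['im'],f['D'];C=cloud(p,D)
q=cam("side");g=np.load("pics/side0.npz");C2=cloud(q,g['D'])
# pad
sub=np.zeros((400,640),np.uint8);m=(im.min(2)>110)&(im.max(2).astype(int)-im.min(2)<40);sub[180:245,390:432]=m[180:245,390:432]
n,l,s,c=cv2.connectedComponentsWithStats(sub);k=1+np.argmax(s[1:,4]);print(s[k])
P=C[l==k]
disc=P[(P[:,2]<.03)]; 
vv,uu=np.nonzero(l==k)
pl=np.array([onplane(p,u,v,.014)[:2] for u,v in zip(uu,vv)]);
# disc by distance transform
dt=cv2.distanceTransform((l==k).astype(np.uint8),cv2.DIST_L2,5);i=np.unravel_index(dt.argmax(),dt.shape)
print("dt",i,dt.max());o=onplane(p,i[1],i[0],.014)[:2]
for _ in range(5): o=pl[np.linalg.norm(pl-o,axis=1)<.042].mean(0) if 0 else o
d=pl[np.linalg.norm(pl-o,axis=1)<.045]
up=d[(d[:,0]>o[0]-.015)];(cx,cy),r=cv2.minEnclosingCircle(up.astype(np.float32));print("disc",cx,cy,r)
hi=P[P[:,2]>.035];print("grip top pts",len(hi),hi.mean(0),hi.min(0),hi.max(0))
print("side pts")
for nm,CC in(("t",C),("s",C2)):
  Q=CC.reshape(-1,3);h=(Q[:,2]>.042)&(Q[:,2]<.06)&(abs(Q[:,0]-.45)<.07)&(abs(Q[:,1]+.29)<.08);print(nm,h.sum(),Q[h].mean(0) if h.any() else 0)
gt=onplane(p,418.5,234,.051);print("grip ray",gt)
E
```

```text
t 0.1 pos [ 0.1863 -0.596   0.2436] psi -1.268 tz [-0.     0.002 -1.   ] F [-0.1  0.8 -0.5] w 0.0871 j [-1.39  0.22  1.53 -0.    1.39 -0.13]
[397 195  26  42 531]
dt (np.int64(206), np.int64(408)) 10.7876
disc 0.5211033821105957 -0.2965477406978607 0.03966665267944336
grip top pts 43 [ 0.4168 -0.3024  0.1604] [ 0.3181 -0.3352  0.0362] [ 0.4359 -0.0097  1.6397]
side pts
t 37 [ 0.4246 -0.3245  0.0502]
s 40 [ 0.4209 -0.3227  0.0494]
grip ray [ 0.4188 -0.3228  0.051 ]
```

Measured: pad disc (0.521,-0.297), grip (0.423,-0.324), 101 mm apart as they should be, yaw about 0.275. Stand origin is about (0.606,0.111) with yaw near 0, and the screen is at a≈0.80. I'll start with the screen push.

Run:
```python
from h import *
b=(np.array([.186,-.597,.245]),manip.state()["tool_rot"])
for P in ([.466,.11,.26],[.466,.11,.215],[.466,.15,.215],[.462,.22,.215]): print(P,*rel(P,-1.571,b))
```

```text
[0.466, 0.11, 0.26] [-0.5914 -0.4781 -0.0139] [0.     0.0018 0.303 ]
[0.466, 0.11, 0.215] [-0.5913 -0.4781  0.0311] [0.     0.0018 0.303 ]
[0.466, 0.15, 0.215] [-0.6295 -0.49    0.0312] [0.     0.0018 0.303 ]
[0.462, 0.22, 0.215] [-0.6975 -0.5071  0.0313] [0.     0.0018 0.303 ]
```

```bash
python3 -m jog '-0.591 -0.478 -0.014 0 0.002 0.303 0; -0.591 -0.478 -0.014 0 0.002 0.303 0; -0.591 -0.478 -0.014 0 0.002 0.303 0; -0.591 -0.478 -0.014 0 0.002 0.303 0; -0.591 -0.478 -0.014 0 0.002 0.303 0; -0.591 -0.478 -0.014 0 0.002 0.303 0; -0.591 -0.478 -0.014 0 0.002 0.303 0; -0.591 -0.478 -0.014 0 0.002 0.303 0; -0.591 -0.478 -0.014 0 0.002 0.303 0; -0.591 -0.478 -0.014 0 0.002 0.303 0; -0.591 -0.478 -0.014 0 0.002 0.303 0; -0.591 -0.478 -0.014 0 0.002 0.303 0; -0.591 -0.478 -0.014 0 0.002 0.303 0; -0.591 -0.478 -0.014 0 0.002 0.303 0; -0.591 -0.478 -0.014 0 0.002 0.303 0; -0.591 -0.478 -0.014 0 0.002 0.303 0; -0.591 -0.478 0.031 0 0.002 0.303 0; -0.591 -0.478 0.031 0 0.002 0.303 0' 20
python3 - <<'E'
from h import *
st()
for P in ([.466,.15,.215],[.462,.225,.215]): print(P,*rel(P,-1.571))
E
```

```text
time: 2.35
tool_pos: [0.4638, 0.1089, 0.2105]
tool_rot: [2.215, -2.219, -0.005]
wrist_force: [-0.1, 0.7, -0.5]
width: 0.0003
t 2.35 pos [0.4638 0.1089 0.2105] psi -1.5727 tz [-0.007 -0.003 -1.   ] F [-0.1  0.7 -0.5] w 0.0003 j [ 0.07 -0.11  1.93 -0.    1.32  1.64]
[0.466, 0.15, 0.215] [-0.041  -0.0021 -0.0046] [ 0.0066 -0.0025 -0.0018]
[0.462, 0.225, 0.215] [-0.116   0.0021 -0.0048] [ 0.0066 -0.0025 -0.0018]
```

```bash
python3 -m jog '-0.01 0 -0.005 0 0 0 0; -0.02 0 -0.005 0 0 0 0; -0.03 0 -0.005 0 0 0 0; -0.04 0 -0.005 0 0 0 0; -0.05 0 -0.005 0 0 0 0; -0.06 0 -0.005 0 0 0 0; -0.07 0 -0.005 0 0 0 0; -0.08 0 -0.005 0 0 0 0; -0.09 0 -0.005 0 0 0 0; -0.096 0 -0.005 0 0 0 0; -0.096 0 -0.005 0 0 0 0'
python3 - <<'E'
from h import *
st()
im,D=manip.read_camera("top");cv2.imwrite("pics/t1.png",cv2.resize(im[130:250,200:360,::-1],None,fx=4,fy=4,interpolation=cv2.INTER_CUBIC))
E
```

```text
time: 3.72
tool_pos: [0.4667, 0.2067, 0.2185]
tool_rot: [2.222, -2.221, 0.003]
wrist_force: [-0.2, -0.5, 0.6]
width: 0.0007
t 3.73 pos [0.4667 0.2067 0.2185] psi -1.5703 tz [ 0.001 -0.002 -1.   ] F [-0.2 -0.5  0.6] w 0.0007 j [ 0.26 -0.04  1.85 -0.    1.33  1.83]
```

View pics/t1.png

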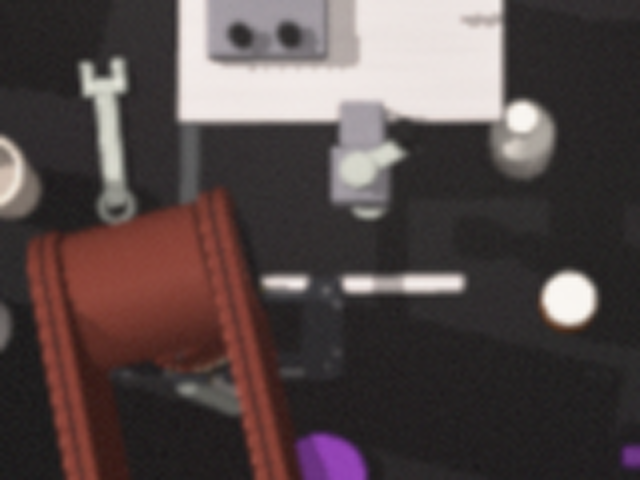

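```bash
python3 -m jog '-0.006 0 0 0 0 0 0; -0.012 0 0 0 0 0 0; -0.018 0 0 0 0 0 0; -0.02 0 0 0 0 0 0'
python3 -m jog '-0.004 0 0 0 0 0 0; -0.004 0 0 0 0 0 0'
```

```text
time: 4.28
tool_pos: [0.4664, 0.2263, 0.2183]
tool_rot: [2.221, -2.22, 0.003]
wrist_force: [-1.4, -4.7, 0.4]
width: 0.0005
time: 4.53
tool_pos: [0.4664, 0.2268, 0.2182]
tool_rot: [2.215, -2.218, 0.009]
wrist_force: [-2.6, -15.4, 3.5]
width: 0.0001
```

Run:
```python
from h import *
print(*rel([.423,-.324,.215],-1.296)); print(*rel([.423,-.324,.12],-1.296))
```

```text
[0.5508 0.0428 0.0083] [ 0.0021 -0.0089 -0.2758]
[0.5499 0.0427 0.1033] [ 0.0021 -0.0089 -0.2758]
```

```bash
python3 -m jog '0.06 0 0 0 0 0 0; 0.12 0.01 0 0 0 0 0; 0.555 0.043 0.008 0 0 -0.276 50; 0.555 0.043 0.008 0 0 -0.276 50; 0.555 0.043 0.008 0 0 -0.276 50; 0.555 0.043 0.008 0 0 -0.276 50; 0.555 0.043 0.008 0 0 -0.276 50; 0.555 0.043 0.008 0 0 -0.276 50; 0.555 0.043 0.008 0 0 -0.276 50; 0.555 0.043 0.008 0 0 -0.276 50; 0.555 0.043 0.008 0 0 -0.276 50; 0.555 0.043 0.1 0 0 -0.276 50; 0.555 0.043 0.1 0 0 -0.276 50; 0.555 0.043 0.1 0 0 -0.276 50'
python3 - <<'E'
from h import *
st()
print(*rel([.423,-.324,.033],-1.296))
im,D=manip.read_camera("top");cv2.imwrite("pics/t2.png",cv2.resize(im[100:260,215:445,::-1],None,fx=3.4,fy=3.4,interpolation=cv2.INTER_CUBIC))
p=cam("top");C=cloud(p,D);Q=C.reshape(-1,3)
h=(abs(Q[:,2]-.25)<.012)&(Q[:,0]>.4)&(Q[:,0]<.56)&(Q[:,1]>.06)&(Q[:,1]<.29)
print(h.sum(),np.round(np.percentile(Q[h],[2,50,98],axis=0),3))
im,D=manip.read_camera("side");np.savez("pics/s2.npz",im=im,D=D);cv2.imwrite("pics/s2.png",cv2.resize(im[110:310,190:440,::-1],None,fx=3,fy=3,interpolation=cv2.INTER_CUBIC))
E
```

```text
time: 6.28
tool_pos: [0.4222, -0.3216, 0.1168]
tool_rot: [2.508, -1.892, -0.007]
wrist_force: [-0.7, -0.4, 0.4]
width: 0.0434
t 6.28 pos [ 0.4222 -0.3216  0.1168] psi -1.2929 tz [-0.004  0.003 -1.   ] F [-0.7 -0.4  0.4] w 0.0434 j [-0.8   0.13  1.88 -0.    1.13  0.49]
[ 0.0028 -0.0003  0.0838] [0.0028 0.0037 0.0031]
268 [[0.429 0.235 0.24 ]
 [0.495 0.247 0.248]
 [0.544 0.258 0.255]]
```

View pics/t2.png

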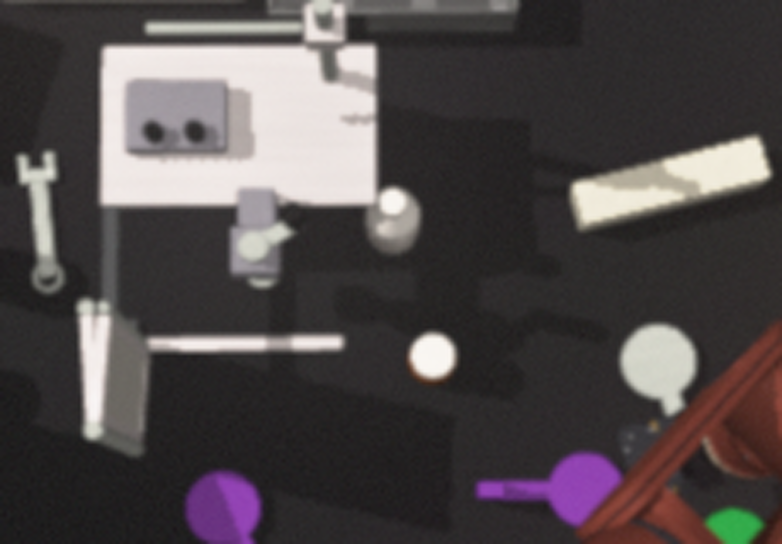

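View pics/s2.png

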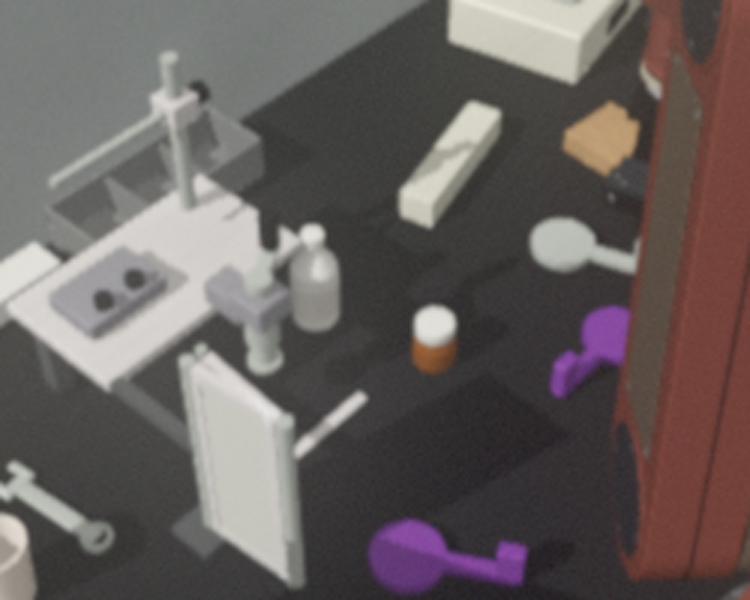

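The screen is folded flat at the post: the fold in the top crop is at (93,432), x≈0.429. Next I grasp the pad grip.

```bash
python3 -m jog '0.003 0 0.03 0.003 0.004 0.003 50; 0.003 0 0.055 0.003 0.004 0.003 50; 0.003 0 0.075 0.003 0.004 0.003 50; 0.003 0 0.082 0.003 0.004 0.003 50; 0.003 0 0.082 0.003 0.004 0.003 50'
python3 - <<'E'
from h import *
st()
q=cam("side")
for z in (.055,.065,.075,.085,.095):
    e=[proj(q,[.606+.02*np.cos(t),.111+.02*np.sin(t),z])[1] for t in np.linspace(0,6.28,40)]
    print(z,np.round(proj(q,[.606,.111,z]),1),"max row",round(max(e),1))
E
```

```text
time: 7.0
tool_pos: [0.425, -0.3286, 0.0387]
tool_rot: [2.502, -1.897, 0.013]
wrist_force: [-0.4, -0.8, -0.2]
width: 0.0435
t 7.0 pos [ 0.425  -0.3286  0.0387] psi -1.2976 tz [ 0.006 -0.006 -1.   ] F [-0.4 -0.8 -0.2] w 0.0435 j [-0.8   0.26  1.91 -0.    0.97  0.49]
0.055 [278.1 233.7] max row 238.6
0.065 [277.9 231.6] max row 236.5
0.075 [277.7 229.5] max row 234.4
0.085 [277.5 227.4] max row 232.3
0.095 [277.3 225.2] max row 230.2
```

```bash
python3 -m jog '-0.003 0 0.005 0 0 0 50; -0.003 0 0.005 0 0 0 50' && python3 -m jog '0 0 0 0 0 0 10; 0 0 0 0 0 0 0; 0 0 0 0 0 0 0; 0 0 0 0 0 0 0' 35
python3 -c "
from h import *
st()"
```

```text
time: 7.25
tool_pos: [0.4235, -0.3251, 0.0327]
tool_rot: [2.502, -1.898, 0.011]
wrist_force: [0.1, 0.2, 0.8]
width: 0.0434
time: 7.75
tool_pos: [0.4233, -0.3252, 0.0324]
tool_rot: [2.502, -1.898, 0.01]
wrist_force: [-0.6, -0.2, 1.5]
width: 0.0165
t 7.75 pos [ 0.4233 -0.3252  0.0324] psi -1.298 tz [ 0.004 -0.005 -1.   ] F [-0.6 -0.2  1.5] w 0.0165 j [-0.8   0.26  1.92 -0.    0.96  0.5 ]
```

Run:
```python
from h import *
p=cam("top");f=np.load("pics/top0.npz")
for n,u,v,z in [("jar",342,205,.06),("purple disc",281,250,.014),("purple grip",293,274,.05),("bottle",331,160,.13)]: print(n,np.round(onplane(p,u,v,z)[:2],3))
for P in ([.423,-.325,.13],[.44,.111,.13],[.44,.111,.073],[.506,.111,.073]): print(P,*rel(P,-1.571))
```

```text
jar [ 0.519 -0.061]
purple disc [0.367 0.151]
purple grip [0.284 0.106]
bottle [ 0.661 -0.024]
[0.423, -0.325, 0.13] [ 0.0003 -0.     -0.0976] [-0.0034 -0.0052  0.273 ]
[0.44, 0.111, 0.13] [-0.415  -0.1339 -0.0996] [-0.0034 -0.0052  0.273 ]
[0.44, 0.111, 0.073] [-0.4153 -0.1337 -0.0426] [-0.0034 -0.0052  0.273 ]
[0.506, 0.111, 0.073] [-0.3975 -0.1973 -0.0424] [-0.0034 -0.0052  0.273 ]
```

```bash
python3 -m jog '0 0 -0.03 0 0 0 0; 0 0 -0.07 0 0 0.05 0; 0 0 -0.098 0 0 0.1 0; -0.03 -0.01 -0.098 0 0 0.15 0; -0.07 -0.02 -0.098 0 0 0.2 0; -0.11 -0.03 -0.098 0 0 0.24 0; -0.155 -0.04 -0.098 0 0 0.273 0; -0.2 -0.05 -0.098 -0.003 -0.005 0.273 0; -0.245 -0.063 -0.098 -0.003 -0.005 0.273 0; -0.29 -0.075 -0.098 -0.003 -0.005 0.273 0; -0.335 -0.088 -0.098 -0.003 -0.005 0.273 0; -0.375 -0.1 -0.098 -0.003 -0.005 0.273 0; -0.405 -0.112 -0.098 -0.003 -0.005 0.273 0; -0.42 -0.115 -0.098 -0.003 -0.005 0.273 0; -0.42 -0.115 -0.098 -0.003 -0.005 0.273 0; -0.42 -0.115 -0.098 -0.003 -0.005 0.273 0'
python3 - <<'E'
from h import *
st()
im,D=manip.read_camera("top");cv2.imwrite("pics/t3.png",cv2.resize(im[100:260,215:445,::-1],None,fx=3.4,fy=3.4,interpolation=cv2.INTER_CUBIC))
im,D=manip.read_camera("side");cv2.imwrite("pics/s3.png",cv2.resize(im[110:310,190:440,::-1],None,fx=3,fy=3,interpolation=cv2.INTER_CUBIC))
E
```

```text
time: 9.75
tool_pos: [0.4202, 0.1102, 0.1279]
tool_rot: [2.221, -2.222, -0.0]
wrist_force: [-0.8, 0.9, -0.8]
width: 0.0158
t 9.75 pos [0.4202 0.1102 0.1279] psi -1.5713 tz [-0. -0. -1.] F [-0.8  0.9 -0.8] w 0.0158 j [ 0.07 -0.13  2.12 -0.    1.15  1.65]
```

View pics/t3.png

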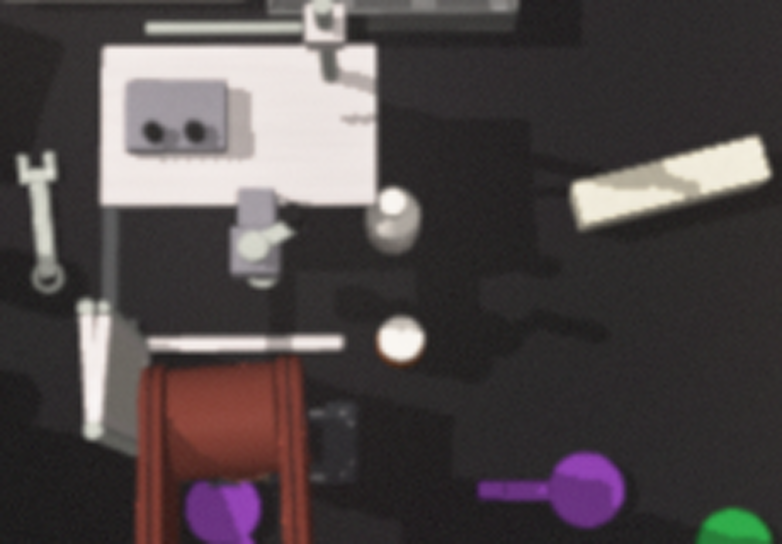

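View pics/s3.png

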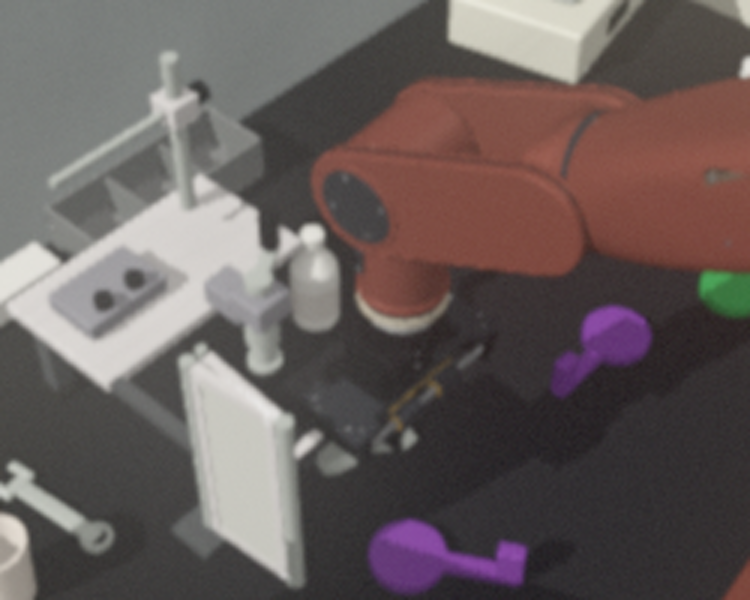

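The jar moved between the two views, from (433,357) to (401,340) in the crop, so the pad probably tilted in the grip. I need both amounts.

Run:
```python
from h import *
p=cam("top");q=cam("side")
a=np.load("pics/top0.npz")
b,Db=manip.read_camera("top")
def jar(im,u0,v0):
    m=(im.min(2)>150).astype(np.uint8);mm=np.zeros_like(m);mm[v0-12:v0+12,u0-12:u0+12]=m[v0-12:v0+12,u0-12:u0+12]
    n,l,s,c=cv2.connectedComponentsWithStats(mm);k=1+np.argmax(s[1:,4]);return onplane(p,c[k][0],c[k][1],.06)[:2],s[k],c[k]
j0=jar(a['im'],342,205);j1=jar(b,333,200)
print(j0,j1,"moved",np.linalg.norm(j0[0]-j1[0]))
for t in (0,.2,.4,.6,.8,1.0):
    X=[.42+.1*np.cos(t),.11,.125-.023*np.cos(t)-.1*np.sin(t)]
    print(t,np.round(X,3),np.round(proj(q,X),1),"crop",np.round((np.array(proj(q,X))-[190,110])*3))
im,D=manip.read_camera("side");C=cloud(q,D)
cv2.imwrite("pics/s4.png",cv2.resize(im[215:290,270:370,::-1],None,fx=7,fy=7,interpolation=cv2.INTER_CUBIC))
Q=C.reshape(-1,3);h=(Q[:,0]>.455)&(Q[:,0]<.57)&(abs(Q[:,1]-.11)<.045)&(Q[:,2]>.012)&(Q[:,2]<.17);i=np.nonzero(h)[0]
print(len(i),np.round(np.c_[i%640,i//640,Q[i]][::9],3))
```

```text
(array([ 0.52198314, -0.06131457]), array([336, 198,  13,  13, 128], dtype=int32), array([341.9921875, 204.0078125])) (array([ 0.53804848, -0.0289749 ]), array([327, 194,  13,  12, 119], dtype=int32), array([332.55462185, 199.40336134])) moved 0.03611023919114606
0 [0.52  0.11  0.102] [297.6 238. ] crop [323. 384.]
0.2 [0.518 0.11  0.083] [298.3 242.5] crop [325. 398.]
0.4 [0.512 0.11  0.065] [299.8 247.2] crop [330. 412.]
0.6 [0.503 0.11  0.05 ] [302.2 252.1] crop [337. 426.]
0.8 [0.49  0.11  0.037] [305.4 256.8] crop [346. 440.]
1.0 [0.474 0.11  0.028] [309.2 261.3] crop [358. 454.]
88 [[3.00e+02 2.57e+02 5.11e-01 1.12e-01 1.90e-02]
 [3.02e+02 2.59e+02 4.95e-01 1.20e-01 3.10e-02]
 [3.04e+02 2.60e+02 4.77e-01 1.30e-01 5.20e-02]
 [3.03e+02 2.61e+02 4.79e-01 1.32e-01 4.70e-02]
 [3.01e+02 2.62e+02 4.78e-01 1.41e-01 5.20e-02]
 [2.98e+02 2.63e+02 4.91e-01 1.41e-01 3.50e-02]
 [3.07e+02 2.63e+02 4.63e-01 1.31e-01 5.10e-02]
 [3.02e+02 2.64e+02 4.75e-01 1.41e-01 4.50e-02]
 [3.00e+02 2.65e+02 4.79e-01 1.45e-01 4.00e-02]
 [3.01e+02 2.66e+02 4.75e-01 1.45e-01 4.00e-02]]
```

View pics/s4.png

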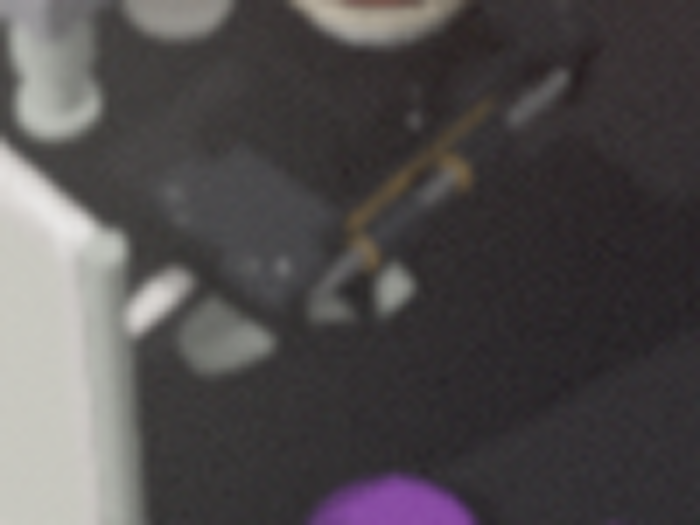

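The jar was shoved 36 mm, just inside the 40 mm limit. The disc had sagged in the grip by about 0.9 rad and caught it, and I should have checked the pad right after lifting. The jar is now at about (0.538,-0.029) and I'll keep well clear of it. Next I back off to clear bench at (0.39,0.06) and lower the pad so the bench levels it in the fingers. Then I regrip it hard and lift only a little.

```bash
python3 -m jog '0 0.005 -0.015 0 0 0 0; 0 0.01 -0.03 0 0 0 0; 0.015 0.02 -0.03 0 0 0 0; 0.03 0.03 -0.03 0 0 0 0; 0.05 0.03 -0.03 0 0 0 0; 0.05 0.03 -0.03 0 0 0 0; 0.05 0.03 -0.015 0 0 0 0; 0.05 0.03 0.0 0 0 0 0; 0.05 0.03 0.015 0 0 0 0; 0.05 0.03 0.03 0 0 0 0; 0.05 0.03 0.04 0 0 0 0; 0.05 0.03 0.05 0 0 0 0' 20
python3 -m jog '0 0 0.01 0 0 0 0; 0 0 0.02 0 0 0 0; 0 0 0.025 0 0 0 0; 0 0 0.03 0 0 0 0; 0 0 0.035 0 0 0 0; 0 0 0.035 0 0 0 0'
python3 - <<'E'
from h import *
st()
im,D=manip.read_camera("side");cv2.imwrite("pics/s5.png",cv2.resize(im[170:310,250:410,::-1],None,fx=5,fy=4.2,interpolation=cv2.INTER_CUBIC))
E
```

```text
time: 11.45
tool_pos: [0.3914, 0.0612, 0.0787]
tool_rot: [-2.221, 2.22, -0.003]
wrist_force: [-0.7, -0.3, 0.5]
width: 0.0025
time: 12.2
tool_pos: [0.3903, 0.0606, 0.0428]
tool_rot: [2.221, -2.222, 0.0]
wrist_force: [0.1, 1.0, 0.2]
width: 0.0004
t 12.2 pos [0.3903 0.0606 0.0428] psi -1.5711 tz [-0. -0. -1.] F [0.1 1.  0.2] w 0.0004 j [-0.05 -0.07  2.26 -0.    0.96  1.53]
```

View pics/s5.png

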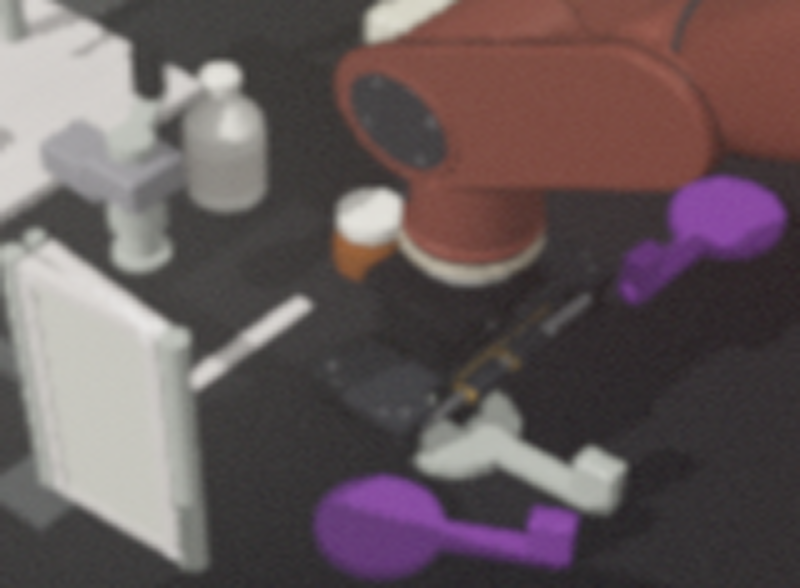

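The pad slipped out of the fingers and lies on the bench under the gripper. I'll lift clear and look again.

```bash
python3 -m jog '0 0 -0.05 0 0 0 0; 0 0 -0.1 0 0 0 0; 0.06 0 -0.15 0 0 0 0; 0.12 0 -0.15 0 0 0 0; 0.18 0 -0.15 0 0 0 50; 0.22 0 -0.15 0 0 0 50; 0.22 0 -0.15 0 0 0 50'
python3 - <<'E'
from h import *
st()
im,D=manip.read_camera("top");np.savez("pics/t6.npz",im=im,D=D);cv2.imwrite("pics/t6.png",cv2.resize(im[130:290,215:445,::-1],None,fx=3.4,fy=3.4,interpolation=cv2.INTER_CUBIC))
im,D=manip.read_camera("side");np.savez("pics/s6.npz",im=im,D=D);cv2.imwrite("pics/s6.png",cv2.resize(im[170:330,250:450,::-1],None,fx=4,fy=3.7,interpolation=cv2.INTER_CUBIC))
E
```

```text
time: 13.12
tool_pos: [0.3904, -0.1622, 0.1939]
tool_rot: [2.216, -2.227, 0.003]
wrist_force: [-0.4, 0.6, 0.2]
width: 0.0226
t 13.12 pos [ 0.3904 -0.1622  0.1939] psi -1.576 tz [ 0.001 -0.002 -1.   ] F [-0.4  0.6  0.2] w 0.0226 j [-0.58 -0.24  2.08 -0.    1.3   1.  ]
```

View pics/t6.png

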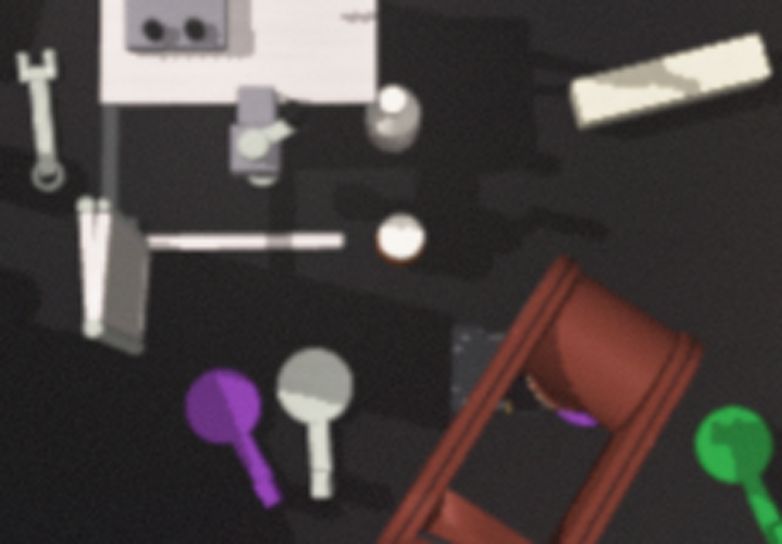

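View pics/s6.png

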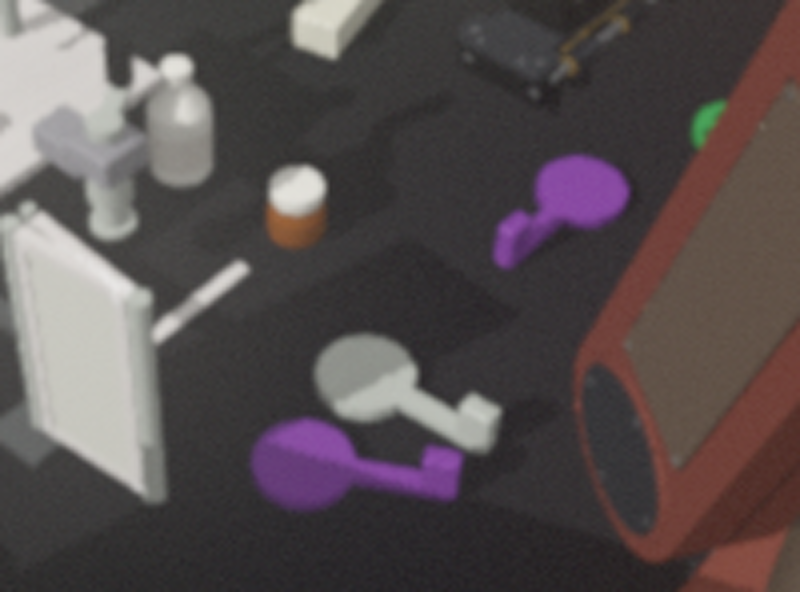

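```bash
cat > pad.py <<'E'
from h import *
def pad(im,box):
    p=cam("top");u0,v0,u1,v1=box
    m=((im.min(2)>75)&(im.max(2).astype(int)-im.min(2)<40)).astype(np.uint8);s=np.zeros_like(m);s[v0:v1,u0:u1]=m[v0:v1,u0:u1]
    n,l,S,c=cv2.connectedComponentsWithStats(s);k=1+np.argmax(S[1:,4]);M=(l==k).astype(np.uint8);print("box",S[k])
    dt=cv2.distanceTransform(M,cv2.DIST_L2,5);v,u=np.nonzero(dt>dt.max()-1);o=onplane(p,u.mean(),v.mean(),.014)[:2]
    print("disc px",u.mean(),v.mean(),"r px",dt.max(),"->",np.round(o,4));return o
E
python3 - <<'E'
from pad import *
f=np.load("pics/t6.npz");o=pad(f['im'],(293,228,322,280))
p=cam("top");q=cam("side")
g=np.load("pics/s6.npz")
print("grip top ray",np.round(onplane(p,309.0,271.5,.051)[:2],4), "side grip top ray",np.round(onplane(q,250+482/4,170+410/3.7,.051)[:2],4),"side disc",np.round(onplane(q,250+366/4,170+374/3.7,.014)[:2],4))
for nm,CC in(("t",cloud(p,f['D'])),("s",cloud(q,g['D']))):
  Q=CC.reshape(-1,3);h=(Q[:,2]>.043)&(Q[:,2]<.058)&(abs(Q[:,0]-.31)<.06)&(abs(Q[:,1]-.055)<.04);print(nm,h.sum(),Q[h].mean(0) if h.any() else 0)
E
```

```text
box [296 232  23  45 568]
disc px 307.0 243.5 r px 10.984499 -> [0.3891 0.0605]
grip top ray [0.2928 0.0519] side grip top ray [0.2837 0.0549] side disc [0.3839 0.0633]
t 33 [0.29105368 0.05195962 0.04928161]
s 56 [0.28707731 0.05479704 0.05031674]
```

The pad lies flat and upright, with the disc at (0.389,0.061) and the grip at about (0.290,0.053). That is inside the minimum reach, so I'll take it by the tongue near the disc and slide it forward on the bench first.

Run:
```python
from h import *
print(*rel([.345,.057,.15],-1.495)); print(*rel([.345,.057,.06],-1.495))
```

```text
[-0.2162  0.0456  0.0433] [-0.0004  0.0002 -0.0776]
[-0.2162  0.0457  0.1333] [-0.0004  0.0002 -0.0776]
```

```bash
python3 -m jog '-0.05 0.01 0.01 0 0 0 50; -0.1 0.02 0.02 0 0 -0.04 50; -0.15 0.03 0.03 0 0 -0.078 50; -0.2 0.045 0.043 0 0 -0.078 50; -0.216 0.046 0.043 0 0 -0.078 50; -0.216 0.046 0.08 0 0 -0.078 50; -0.216 0.046 0.115 0 0 -0.078 50; -0.216 0.046 0.133 0 0 -0.078 50; -0.216 0.046 0.133 0 0 -0.078 50; -0.216 0.046 0.133 0 0 -0.078 50' 40
python3 - <<'E'
from h import *
st();print(*rel([.345,.057,.027],-1.495))
E
```

```text
time: 14.48
tool_pos: [0.3449, 0.0573, 0.0609]
tool_rot: [-2.307, 2.131, -0.002]
wrist_force: [0.7, 0.3, -0.0]
width: 0.0434
t 14.47 pos [0.3449 0.0573 0.0609] psi -1.4916 tz [ 0.002 -0.    -1.   ] F [ 0.7  0.3 -0. ] w 0.0434 j [-0.06 -0.25  2.36 -0.    1.02  1.43]
[0.0003 0.     0.0339] [-0.0016 -0.0005  0.0034]
```

```bash
python3 -m jog '0 0 0.015 0 0 0 50; 0 0 0.028 0 0 0 50; 0 0 0.034 0 0 0 50; 0 0 0.034 0 0 0 50; 0 0 0.034 0 0 0 0; 0 0 0.034 0 0 0 0; 0 0 0.034 0 0 0 0; 0 0 0.034 0 0 0 0'
python3 - <<'E'
from h import *
st();print(*rel([.448,.064,.027],-1.52))
E
```

```text
time: 15.48
tool_pos: [0.3444, 0.0567, 0.0261]
tool_rot: [2.306, -2.133, 0.001]
wrist_force: [-2.0, 0.1, 1.5]
width: 0.0176
t 15.47 pos [0.3444 0.0567 0.0261] psi -1.493 tz [ 0. -0. -1.] F [-2.   0.1  1.5] w 0.0176 j [-0.06 -0.16  2.38 -0.    0.93  1.43]
[ 0.0007 -0.1039 -0.0008] [-0.0002 -0.0005  0.027 ]
```

```bash
python3 -m jog '0 -0.01 0 0 0 0 0; 0 -0.02 0 0 0 0 0; 0 -0.03 0 0 0 0 0; 0 -0.04 0 0 0 0 0; 0 -0.05 0 0 0 0 0; 0 -0.06 0 0 0 0 0; 0 -0.07 0 0 0 0 0; 0 -0.08 0 0 0 0 0; 0 -0.09 0 0 0 0 0; 0 -0.097 0 0 0 0 0; 0 -0.097 0 0 0 0 0; 0 -0.097 0 0 0 0 45; 0 -0.097 0 0 0 0 45; 0 -0.097 -0.07 0 0 0 45; 0 -0.04 -0.07 0 0 0 45; 0 0.01 -0.07 0 0 0 45; 0 0.01 -0.07 0 0 0 45'
python3 - <<'E'
from h import *
st()
im,D=manip.read_camera("side");np.savez("pics/s7.npz",im=im,D=D);cv2.imwrite("pics/s7.png",cv2.resize(im[170:330,250:450,::-1],None,fx=4,fy=3.7,interpolation=cv2.INTER_CUBIC))
im,D=manip.read_camera("top");np.savez("pics/t7.npz",im=im,D=D);cv2.imwrite("pics/t7.png",cv2.resize(im[130:290,215:445,::-1],None,fx=3.4,fy=3.4,interpolation=cv2.INTER_CUBIC))
E
```

```text
time: 17.6
tool_pos: [0.3311, 0.0561, 0.0952]
tool_rot: [2.306, -2.133, 0.0]
wrist_force: [1.0, -0.0, 0.1]
width: 0.0389
t 17.6 pos [0.3311 0.0561 0.0952] psi -1.493 tz [-0. -0. -1.] F [ 1.  -0.   0.1] w 0.0389 j [-0.07 -0.37  2.37 -0.    1.13  1.43]
```

View pics/s7.png

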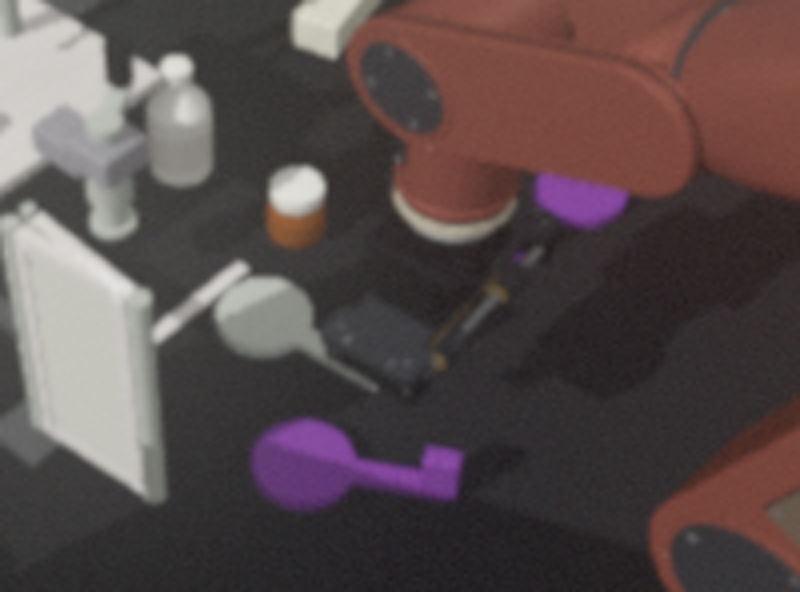

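View pics/t7.png

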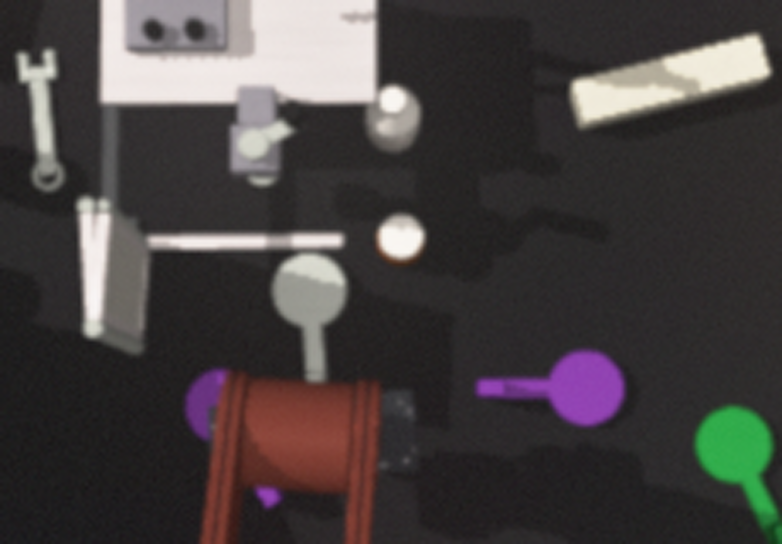

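Run:
```python
from pad import *
f=np.load("pics/t7.npz");o=pad(f['im'],(290,203,322,243))
p=cam("top");q=cam("side")
a=onplane(p,215+313/3.4,130+335/3.4,.013)[:2];b=onplane(p,215+316/3.4,130+378/3.4,.013)[:2];d=a-b;print("tongue yaw",np.arctan2(d[1],d[0]), "from disc",np.arctan2(*(o-b)[::-1]))
g=o-.1*np.array([np.cos(.076),np.sin(.076)]);print("grip",g)
print(*rel([*g,.095],-1.495));print(*rel([*g,.033],-1.495))
```

```text
box [295 203  22  40 519]
disc px 306.0 214.71428571428572 r px 10.790699 -> [0.4903 0.0643]
tongue yaw 0.07210514224883915 from disc 0.07528098783838952
grip [0.39054113 0.05671333]
[ 0.0034 -0.0552  0.002 ] [-0.0035 -0.0009  0.0018]
[ 0.0034 -0.055   0.064 ] [-0.0035 -0.0009  0.0018]
```

```bash
python3 -m jog '0.002 -0.03 0 0 0 0 45; 0.003 -0.053 0 0 0 0 45; 0.003 -0.053 0.02 0 0 0 45; 0.003 -0.053 0.045 0 0 0 45; 0.003 -0.053 0.061 0 0 0 45; 0.003 -0.053 0.063 0 0 0 45; 0.003 -0.053 0.063 0 0 0 45; 0.003 -0.053 0.063 0 0 0 0; 0.003 -0.053 0.063 0 0 0 0; 0.003 -0.053 0.063 0 0 0 0; 0.003 -0.053 0.063 0 0 0 0' 60
python3 - <<'E'
from h import *
st()
E
```

```text
time: 19.08
tool_pos: [0.388, 0.057, 0.0335]
tool_rot: [-2.306, 2.133, -0.002]
wrist_force: [-0.1, 1.0, 1.9]
width: 0.0154
t 19.07 pos [0.388  0.057  0.0335] psi -1.493 tz [ 0.001 -0.    -1.   ] F [-0.1  1.   1.9] w 0.0154 j [-0.06 -0.06  2.27 -0.    0.93  1.44]
```

```bash
python3 -m jog '0 0 -0.003 0 0 0 0; 0 0 -0.006 0 0 0 0; 0 0 -0.009 0 0 0 0; 0 0 -0.012 0 0 0 0; 0 0 -0.013 0 0 0 0; 0 0 -0.013 0 0 0 0'
python3 - <<'E'
from h import *
st()
im,D=manip.read_camera("side");cv2.imwrite("pics/s8.png",cv2.resize(im[200:290,280:400,::-1],None,fx=6.5,fy=6.5,interpolation=cv2.INTER_CUBIC))
q=cam("side");C=cloud(q,D);Q=C.reshape(-1,3)
h=(abs(Q[:,0]-.489)<.03)&(abs(Q[:,1]-.064)<.028)&(Q[:,2]>.004)&(Q[:,2]<.08);A=np.c_[Q[h][:,:2]-[.489,.064],np.ones(h.sum())]
print(h.sum(),"plane z=",np.round(np.linalg.lstsq(A,Q[h][:,2],rcond=None)[0],4))
E
```

```text
time: 19.82
tool_pos: [0.3878, 0.057, 0.0463]
tool_rot: [-2.306, 2.133, -0.002]
wrist_force: [-0.4, 0.1, -4.8]
width: 0.0158
t 19.82 pos [0.3878 0.057  0.0463] psi -1.493 tz [ 0.001 -0.    -1.   ] F [-0.4  0.1 -4.8] w 0.0158 j [-0.06 -0.09  2.27 -0.    0.97  1.44]
214 plane z= [-0.0089 -0.0043  0.0271]
```

View pics/s8.png

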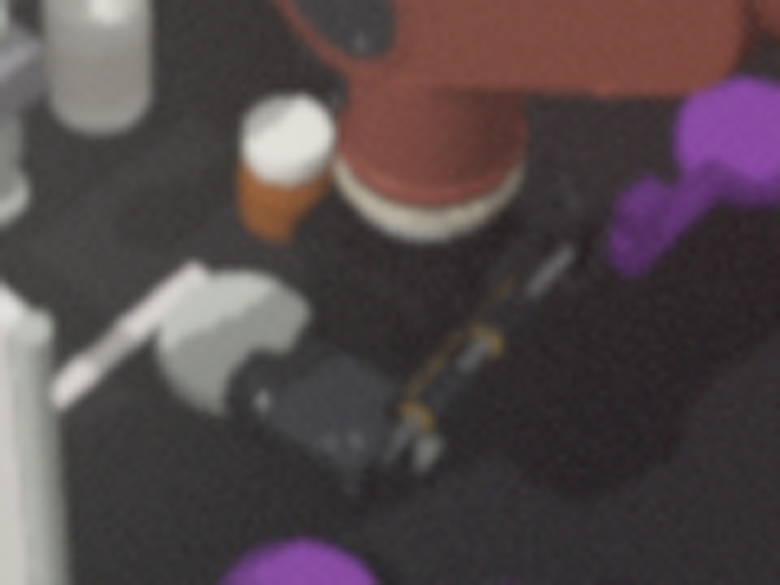

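It is level: plane slope -0.009, top at 27 mm. I carry it slowly over the track and set it down under the foot.

```bash
python3 -m jog '-0.002 -0.006 0 0 0 0 0; -0.005 -0.016 0 0 0 0 0; -0.009 -0.028 0 0 0 0 0; -0.013 -0.04 0 0 0 0 0; -0.017 -0.052 0 0 0 0 0; -0.021 -0.064 0 0 0 0 0; -0.025 -0.076 0 0 0 0 0; -0.029 -0.088 0 0 0 0 0; -0.032 -0.1 0 0 0 0 0; -0.035 -0.11 0 0 0 0 0; -0.0375 -0.117 0 0 0 0 0; -0.0375 -0.12 0 0 0 0 0; -0.0375 -0.12 0 0 0 0 0; -0.0375 -0.12 0 0 0 0 0'
python3 - <<'E'
from h import *
st()
im,D=manip.read_camera("side");cv2.imwrite("pics/s9.png",cv2.resize(im[180:280,240:370,::-1],None,fx=6,fy=6,interpolation=cv2.INTER_CUBIC))
E
```

```text
time: 21.62
tool_pos: [0.504, 0.1036, 0.0461]
tool_rot: [2.306, -2.133, 0.001]
wrist_force: [-0.4, -0.6, -3.6]
width: 0.0157
t 21.62 pos [0.504  0.1036 0.0461] psi -1.4931 tz [ 0.    -0.001 -1.   ] F [-0.4 -0.6 -3.6] w 0.0157 j [ 0.05  0.2   1.96 -0.    0.98  1.54]
```

View pics/s9.png

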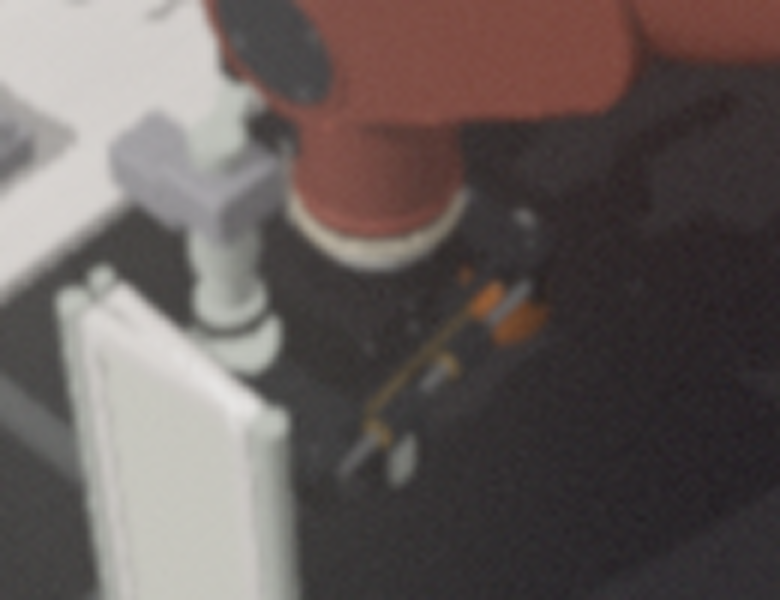

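```bash
python3 -m jog '0 0 0.004 0 0 0 0; 0 0 0.008 0 0 0 0; 0 0 0.011 0 0 0 0; 0 0 0.0135 0 0 0 0; 0 0 0.0135 0 0 0 0'
python3 -m jog '0 0 0 0 0 0 40; 0 0 0 0 0 0 40; 0 0 0 0 0 0 40; 0 0 -0.03 0 0 0 40; 0 0 -0.07 0 0 0 40; 0 0 -0.08 0 0 0 40; 0 0.04 -0.12 0 0 0 40; 0 0.1 -0.18 0 0 0 40; 0 0.1 -0.22 0 0 0 40; 0 0.1 -0.22 0 0 0 40'
python3 - <<'E'
from h import *
st()
im,D=manip.read_camera("side");np.savez("pics/s10.npz",im=im,D=D);cv2.imwrite("pics/s10.png",cv2.resize(im[170:270,240:370,::-1],None,fx=6,fy=6,interpolation=cv2.INTER_CUBIC))
im,D=manip.read_camera("top");np.savez("pics/t10.npz",im=im,D=D);cv2.imwrite("pics/t10.png",cv2.resize(im[130:240,230:370,::-1],None,fx=5.5,fy=5.5,interpolation=cv2.INTER_CUBIC))
E
```

```text
time: 22.3
tool_pos: [0.5047, 0.1039, 0.0332]
tool_rot: [-2.306, 2.133, -0.001]
wrist_force: [-2.0, 1.5, 1.6]
width: 0.0155
time: 23.55
tool_pos: [0.4063, 0.0962, 0.2571]
tool_rot: [-2.302, 2.129, -0.011]
wrist_force: [0.5, -0.5, -0.1]
width: 0.0346
t 23.55 pos [0.4063 0.0962 0.2571] psi -1.4928 tz [ 0.01 -0.   -1.  ] F [ 0.5 -0.5 -0.1] w 0.0346 j [ 0.04 -0.32  2.02 -0.    1.43  1.54]
```

View pics/s10.png

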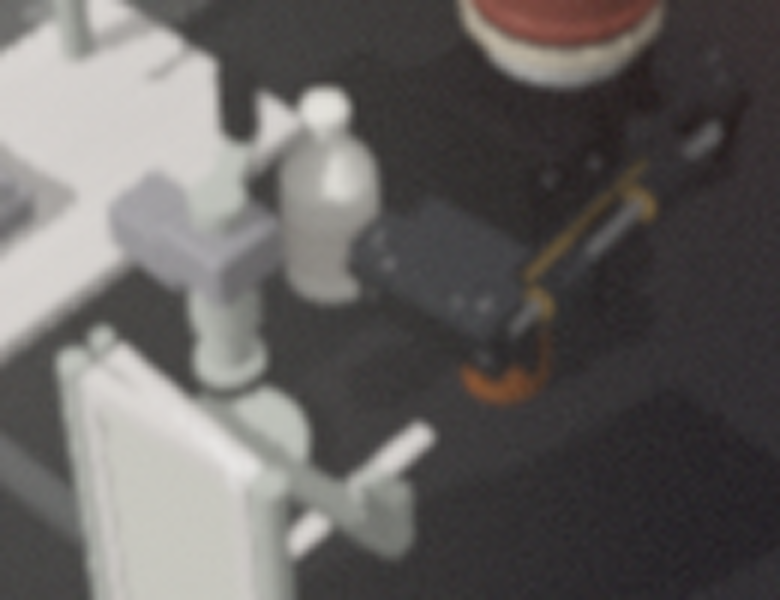

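View pics/t10.png

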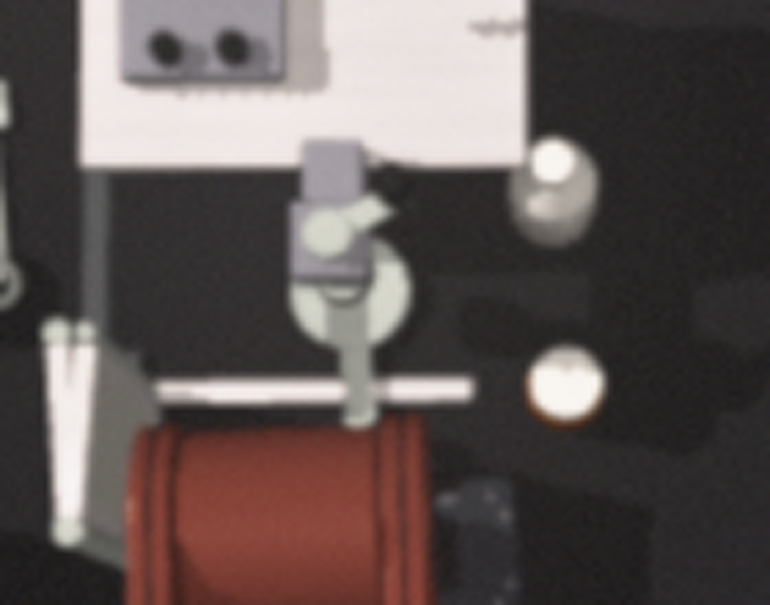

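Run:
```python
from h import *
p=cam("top");q=cam("side")
im=np.load("pics/t10.npz")['im'];g=im.min(2).astype(np.uint8);big=cv2.GaussianBlur(cv2.resize(g,None,fx=4,fy=4,interpolation=cv2.INTER_CUBIC),(0,0),2)
# sample radial edges at angles clear of gearbox/tongue around guess
c=np.array([293.8,182.4])
for it in range(3):
    E=[]
    for th in np.deg2rad(list(range(-50,65,5))+list(range(115,170,5))):
        r=np.arange(7,15,.1);u=c[0]+r*np.cos(th);v=c[1]+r*np.sin(th)
        s=cv2.remap(g,u.astype(np.float32)[None],v.astype(np.float32)[None],cv2.INTER_LINEAR)[0].astype(float)
        d=np.gradient(cv2.GaussianBlur(s[None],(0,0),6)[0]);k=d.argmin()
        if d[k]<-2: E.append([u[k],v[k]])
    W=np.array([onplane(p,*e,.012)[:2] for e in E])
    A=np.c_[2*W,np.ones(len(W))];x=np.linalg.lstsq(A,(W**2).sum(1),rcond=None)[0];R_=np.sqrt(x[2]+x[0]**2+x[1]**2)
    print("disc",x[:2],"R",R_,len(W),"res",np.abs(np.linalg.norm(W-x[:2],axis=1)-R_).max());c=np.array(proj(p,[x[0],x[1],.012]))
# gearbox top z=.181 purple-grey, cloud
D=np.load("pics/t10.npz")['D'];C=cloud(p,D).reshape(-1,3)
# hub cap: light disc on top at approx px
for n,u,v,z in [("hub",230+329/5.5,130+232/5.5,.2),("gear left-bottom",230+290/5.5,130+276/5.5,.181),("gear right-bottom",230+371/5.5,130+280/5.5,.181)]: print(n,onplane(p,u,v,z)[:2])
```

```text
disc [0.60634771 0.11061239] R 0.038468950336477375 34 res 0.000569206687253479
disc [0.60642071 0.11069173] R 0.03852357299033165 34 res 0.0006694176800933413
disc [0.60643925 0.11067682] R 0.038531682853778816 34 res 0.0007227971654981263
hub [0.60580715 0.10736608]
gear left-bottom [0.58367801 0.13137384]
gear right-bottom [0.58117014 0.08431057]
```

Pad disc is at (0.6064,0.1107) with R 38.5 mm, within about 3 mm of the jack axis by either estimate. Next is the crank knob, at about (0.6285,0.0705).

Run:
```python
from h import *
print(*rel([.42,.09,.31],-1.571));print(*rel([.6285,.0705,.305],-1.571))
```

```text
[ 0.0072 -0.0149 -0.0573] [-0.0017 -0.0006  0.078 ]
[ 0.0429 -0.2212 -0.052 ] [-0.0017 -0.0006  0.078 ]
```

```bash
python3 -m jog '0 0 -0.055 0 0 0.03 45; 0 -0.03 -0.055 0 0 0.078 45; 0.01 -0.08 -0.055 0 0 0.078 45; 0.02 -0.13 -0.055 0 0 0.078 45; 0.035 -0.18 -0.055 0 0 0.078 45; 0.043 -0.215 -0.053 0 0 0.078 45; 0.043 -0.221 -0.052 0 0 0.078 45; 0.043 -0.221 -0.052 0 0 0.078 45; 0.043 -0.221 -0.052 0 0 0.078 45'
python3 - <<'E'
from h import *
st();print(*rel([.6285,.0705,.23],-1.571))
im,D=manip.read_camera("side");cv2.imwrite("pics/s11.png",cv2.resize(im[130:250,220:340,::-1],None,fx=5,fy=5,interpolation=cv2.INTER_CUBIC))
E
```

```text
time: 24.78
tool_pos: [0.6273, 0.0707, 0.3043]
tool_rot: [2.221, -2.221, -0.0]
wrist_force: [0.4, -0.5, 0.0]
width: 0.0392
t 24.77 pos [0.6273 0.0707 0.3043] psi -1.5705 tz [-0.001 -0.    -1.   ] F [ 0.4 -0.5  0. ] w 0.0392 j [-0.01  0.2   1.43 -0.    1.5   1.56]
[ 0.0002 -0.0013  0.0743] [ 0.0007 -0.0004  0.0005]
```

View pics/s11.png

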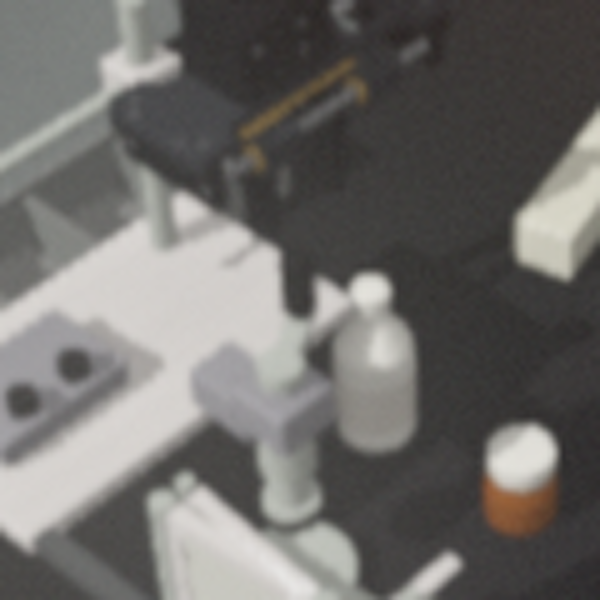

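The open fingers hang straight above the black knob, which is at crop (298,285). Descend and close on it.

```bash
python3 -m jog '0 -0.001 0.025 0 0 0 45; 0 -0.001 0.05 0 0 0 45; 0 -0.001 0.068 0 0 0 45; 0 -0.001 0.073 0 0 0 45; 0 -0.001 0.073 0 0 0 45; 0 -0.001 0.073 0 0 0 45'
python3 -m jog '0 0 0 0 0 0 0; 0 0 0 0 0 0 0; 0 0 0 0 0 0 0; 0 0 0 0 0 0 0' 35
python3 -c "
from h import *
st()"
```

```text
time: 25.58
tool_pos: [0.6299, 0.0703, 0.2332]
tool_rot: [-2.22, 2.221, -0.004]
wrist_force: [-0.3, 0.6, 0.4]
width: 0.0394
time: 26.08
tool_pos: [0.6294, 0.0725, 0.2323]
tool_rot: [-2.22, 2.218, 0.002]
wrist_force: [-0.0, 6.5, 2.0]
width: 0.0209
t 26.07 pos [0.6294 0.0725 0.2323] psi -1.5701 tz [ 0.001  0.003 -1.   ] F [-0.   6.5  2. ] w 0.0209 j [-0.01  0.25  1.52  0.    1.38  1.56]
```

Run:
```python
import numpy as np
f0=np.deg2rad(-59)
for k in range(1,21):
    f=f0-np.deg2rad(18*k);print(18*k,"%.4f %.4f"%(-.0022-.045*(np.sin(f)-np.sin(f0)),-.045*(np.cos(f)-np.cos(f0))))
```

```text
18 0.0031 0.0131
36 0.0041 0.0271
54 0.0007 0.0408
72 -0.0068 0.0527
90 -0.0176 0.0617
108 -0.0306 0.0670
126 -0.0447 0.0680
144 -0.0584 0.0646
162 -0.0703 0.0571
180 -0.0793 0.0464
198 -0.0846 0.0333
216 -0.0856 0.0193
234 -0.0822 0.0056
252 -0.0747 -0.0063
270 -0.0639 -0.0154
288 -0.0509 -0.0207
306 -0.0369 -0.0217
324 -0.0232 -0.0182
342 -0.0112 -0.0108
360 -0.0022 -0.0000
```

```bash
python3 -m jog '0.0031 0.0131 0 0 0 0 0; 0.0041 0.0271 0 0 0 0 0; 0.0007 0.0408 0 0 0 0 0; -0.0068 0.0527 0 0 0 0 0; -0.0176 0.0617 0 0 0 0 0; -0.0306 0.067 0 0 0 0 0; -0.0447 0.068 0 0 0 0 0; -0.0584 0.0646 0 0 0 0 0; -0.0703 0.0571 0 0 0 0 0; -0.0793 0.0464 0 0 0 0 0'
python3 -c "
from h import *
st()"
```

```text
time: 27.32
tool_pos: [0.5819, 0.1492, 0.2323]
tool_rot: [2.219, -2.219, 0.0]
wrist_force: [-4.5, -4.1, 4.6]
width: 0.0213
t 27.32 pos [0.5819 0.1492 0.2323] psi -1.5709 tz [-0.002 -0.002 -1.   ] F [-4.5 -4.1  4.6] w 0.0213 j [ 0.12  0.17  1.6  -0.    1.37  1.69]
```

```bash
python3 -m jog '-0.0053 -0.0131 0 0 0 0 0; -0.0063 -0.0271 0 0 0 0 0; -0.0029 -0.0408 0 0 0 0 0; 0.0046 -0.0527 0 0 0 0 0; 0.0154 -0.0618 0 0 0 0 0; 0.0284 -0.0671 0 0 0 0 0; 0.0424 -0.0681 0 0 0 0 0; 0.0561 -0.0646 0 0 0 0 0; 0.0681 -0.0572 0 0 0 0 0; 0.0771 -0.0464 0 0 0 0 0; 0.0771 -0.0464 0 0 0 0 0'
python3 - <<'E'
from h import *
st()
im,D=manip.read_camera("side");cv2.imwrite("pics/s12.png",cv2.resize(im[150:260,230:350,::-1],None,fx=5,fy=5,interpolation=cv2.INTER_CUBIC))
E
```

```text
time: 28.7
tool_pos: [0.6294, 0.0727, 0.2324]
tool_rot: [-2.22, 2.221, -0.002]
wrist_force: [0.9, 1.7, 0.4]
width: 0.0208
t 28.7 pos [0.6294 0.0727 0.2324] psi -1.5713 tz [ 0.002  0.    -1.   ] F [0.9 1.7 0.4] w 0.0208 j [-0.01  0.25  1.52  0.    1.37  1.56]
```

View pics/s12.png

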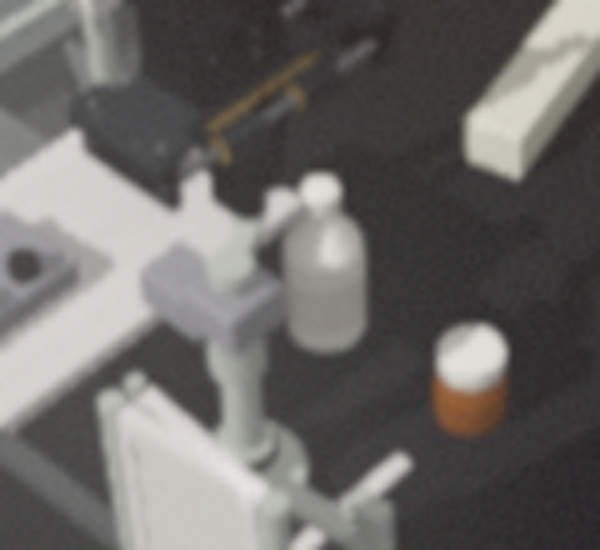

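```bash
cat > tang.py <<'E'
from h import *
s=manip.state();v=s["tool_pos"][:2]-[.606,.111];f=np.arctan2(v[1],v[0]);t=np.array([np.sin(f),-np.cos(f)])
print("phi",round(np.degrees(f),1),"r",round(np.linalg.norm(v),4),"tangential load",round(-float(t@s["wrist_force"][:2]),2),"radial",round(float(v@s["wrist_force"][:2])/np.linalg.norm(v),2),"t",s["time"])
E
python3 -m jog '0.0053 0.0131 0 0 0 0 0; 0.0063 0.0271 0 0 0 0 0; 0.0029 0.0408 0 0 0 0 0; -0.0046 0.0527 0 0 0 0 0; -0.0154 0.0617 0 0 0 0 0; -0.0284 0.067 0 0 0 0 0; -0.0425 0.068 0 0 0 0 0; -0.0562 0.0646 0 0 0 0 0'
python3 tang.py
python3 - <<'E'
import numpy as np
for a,st,n in((-203,12,8),):
    f0=np.deg2rad(a)
    for k in range(1,n+1):
        f=f0-np.deg2rad(st*k);print(st*k,"%.4f %.4f"%(-.045*(np.sin(f)-np.sin(f0)),-.045*(np.cos(f)-np.cos(f0))))
E
```

```text
time: 29.75
tool_pos: [0.5645, 0.1266, 0.2323]
tool_rot: [2.217, -2.219, 0.006]
wrist_force: [-2.1, -11.3, 3.6]
width: 0.0211
phi 159.4 r 0.0444 tangential load 11.29 radial -1.99 t 29.75
12 -0.0082 -0.0046
24 -0.0153 -0.0107
36 -0.0210 -0.0182
48 -0.0250 -0.0268
60 -0.0271 -0.0359
72 -0.0272 -0.0453
84 -0.0255 -0.0546
96 -0.0218 -0.0632
```

```bash
python3 -m jog '0 0 0 0 0 0 0; 0 0 0 0 0 0 0' >/dev/null; python3 tang.py
python3 - <<'E'
from h import *
im,D=manip.read_camera("side");cv2.imwrite("pics/s13.png",cv2.resize(im[170:260,240:330,::-1],None,fx=6.5,fy=6.5,interpolation=cv2.INTER_CUBIC))
E
```

```text
phi 157.6 r 0.0444 tangential load 3.84 radial 0.07 t 30.0
```

View pics/s13.png

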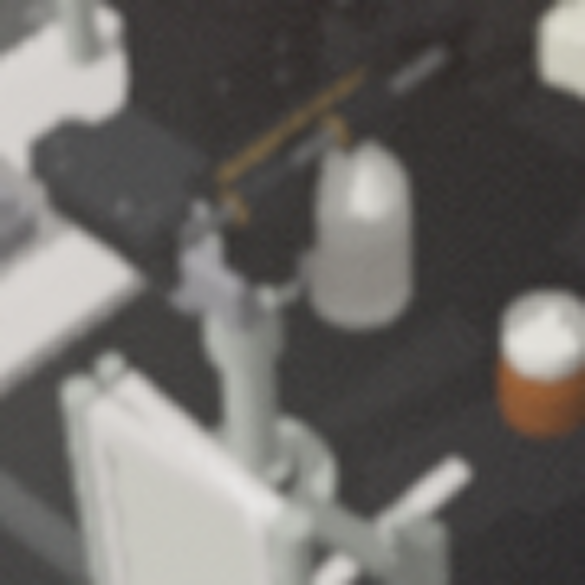

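```bash
python3 -m jog '-0.0042 -0.0021 0 0 0 0 0; -0.0082 -0.0046 0 0 0 0 0' >/dev/null; python3 tang.py
python3 -m jog '-0.0037 -0.0029 0 0 0 0 0; -0.0071 -0.0061 0 0 0 0 0' >/dev/null; python3 tang.py
```

```text
phi 147.2 r 0.0445 tangential load 11.09 radial 0.85 t 30.3
phi 135.5 r 0.0448 tangential load 12.04 radial 0.42 t 30.55
```

```bash
python3 -m jog '-0.003 -0.0036 0 0 0 0 0; -0.0057 -0.0075 0 0 0 0 0' >/dev/null; python3 tang.py
python3 - <<'E'
from h import *
im,D=manip.read_camera("side");cv2.imwrite("pics/s14.png",cv2.resize(im[190:270,250:330,::-1],None,fx=7,fy=7,interpolation=cv2.INTER_CUBIC))
E
```

```text
phi 123.8 r 0.0451 tangential load 13.6 radial 0.37 t 30.8
```

View pics/s14.png

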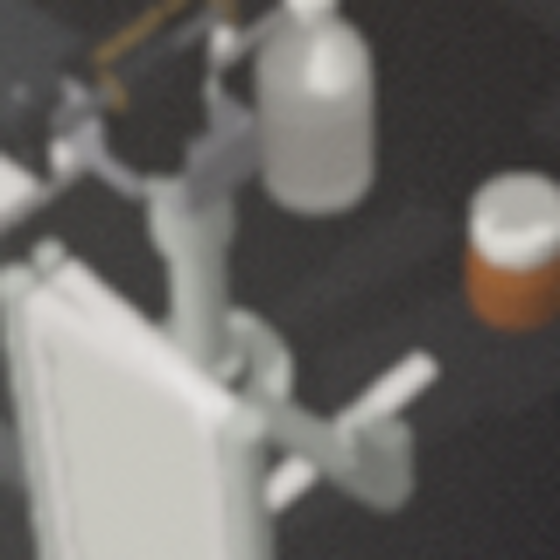

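The load climbed 11.1, 12.0, 13.6 N over the last slow steps. The last step is about 7.6 N/rad, the stated bearing rate, and the even drag was 6 N. So the foot bears with roughly 50 N, and I stop here, hold briefly, let go and retreat up.

```bash
python3 -m jog '0 0 0 0 0 0 0; 0 0 0 0 0 0 0; 0 0 0 0 0 0 0' >/dev/null; python3 tang.py
python3 -m jog '0 0 0 0 0 0 10; 0 0 0 0 0 0 40; 0 0 0 0 0 0 45; 0 0 0 0 0 0 45; 0 0 -0.03 0 0 0 45; 0 0 -0.06 0 0 0 45; 0 0 -0.09 0 0 0 45; 0 0.05 -0.1 0 0 0 45; 0 0.11 -0.1 0 0 0 45; 0.06 0.17 -0.1 0 0 0 45; 0.12 0.2 -0.1 0 0 0 45; 0.18 0.2 -0.1 0 0 0 45; 0.24 0.2 -0.1 0 0 0 45; 0.28 0.2 -0.1 0 0 0 45; 0.28 0.2 -0.1 0 0 0 45; 0.28 0.2 -0.1 0 0 0 45'
python3 - <<'E'
from h import *
st()
im,D=manip.read_camera("side");np.savez("pics/s15.npz",im=im,D=D);cv2.imwrite("pics/s15.png",cv2.resize(im[150:270,225:375,::-1],None,fx=5,fy=5,interpolation=cv2.INTER_CUBIC))
im,D=manip.read_camera("top");np.savez("pics/t15.npz",im=im,D=D);cv2.imwrite("pics/t15.png",cv2.resize(im[130:240,230:370,::-1],None,fx=5.5,fy=5.5,interpolation=cv2.INTER_CUBIC))
E
```

```text
phi 123.3 r 0.0451 tangential load 11.27 radial -0.27 t 31.225
time: 33.22
tool_pos: [0.3828, -0.1299, 0.3316]
tool_rot: [-2.22, 2.222, -0.0]
wrist_force: [0.2, 0.4, 1.1]
width: 0.0392
t 33.23 pos [ 0.3828 -0.1299  0.3316] psi -1.5719 tz [ 0.001  0.001 -1.   ] F [0.2 0.4 1.1] w 0.0392 j [-0.52 -0.38  1.93  0.    1.59  1.05]
```

View pics/s15.png

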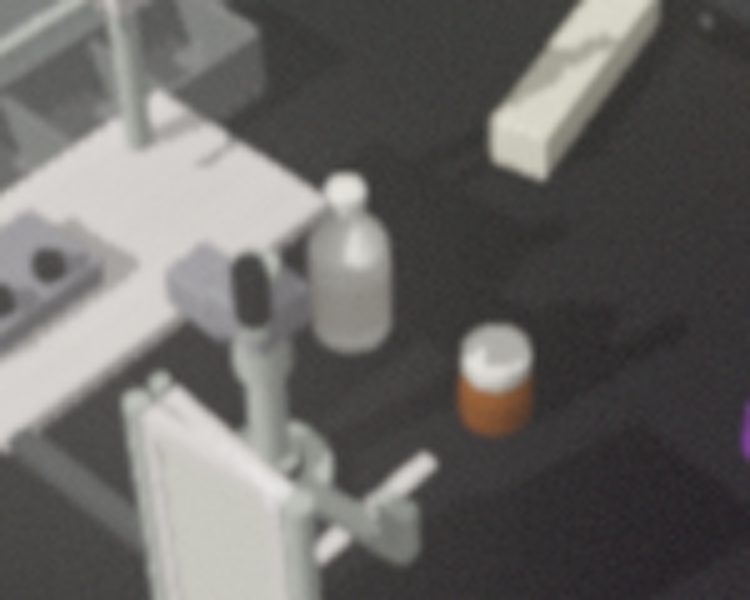

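View pics/t15.png

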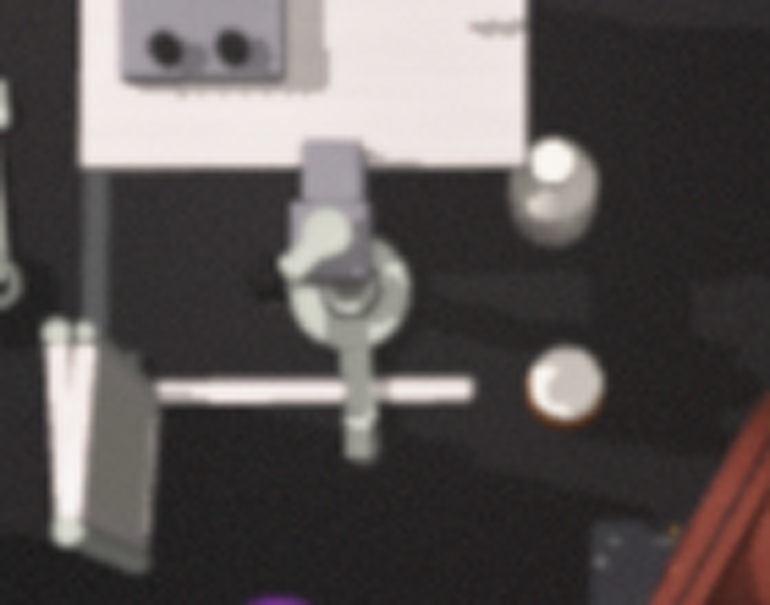

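Run:
```python
from h import *
for n,fn in(("top","t15"),("side","s15")):
    f=np.load(f"pics/{fn}.npz");Q=cloud(cam(n),f['D']).reshape(-1,3);I=f['im'].reshape(-1,3)
    h=(Q[:,2]>(.237))&(Q[:,2]<.252)&(np.hypot(Q[:,0]-.606,Q[:,1]-.111)<.065)&(I.max(1)<100)
    c=(Q[h].min(0)+Q[h].max(0))/2; print(n,h.sum(),c,"mean phi",np.degrees(np.arctan2(Q[h][:,1].mean()-.111,Q[h][:,0].mean()-.606)))
p=cam("top")
for a in(110,123,130,140): print(a,np.round((np.array(proj(p,[.606+.045*np.cos(np.radians(a)),.111+.045*np.sin(np.radians(a)),.245]))-[230,130])*5.5))
# all bystanders/jar
a=np.load("pics/top0.npz")['im'];b=np.load("pics/t15.npz")['im']
d=cv2.absdiff(a,b).max(2);cv2.imwrite("pics/diff.png",d)
m=(b.min(2)>130).astype(np.uint8);s=np.zeros_like(m);s[190:212,320:345]=m[190:212,320:345];n,l,S,c=cv2.connectedComponentsWithStats(s);k=1+np.argmax(S[1:,4]);j=onplane(p,*c[k],.06)[:2];print("jar",j,np.linalg.norm(j-[.522,-.0613]))
q=cam("side")
im0=np.load("pics/side0.npz")['im'];im1=np.load("pics/s15.npz")['im']
for im in(im0,im1):
    hsv=cv2.cvtColor(im,cv2.COLOR_RGB2HSV);mm=((hsv[...,0]<20)&(hsv[...,1]>110)&(hsv[...,2]>50)).astype(np.uint8);s=np.zeros_like(mm);s[205:245,305:350]=mm[205:245,305:350]
    v,u=np.nonzero(s);print("jar amber side", u.mean(),v.mean(),len(u), "on z=.02",np.round(onplane(q,u.mean(),v.mean(),.02)[:2],4))
```

```text
top 36 [0.57330199 0.14266111 0.24343992] mean phi 136.2695081734503
side 29 [0.56886951 0.14726869 0.24277496] mean phi 136.77348857657225
110 [240. 243.]
123 [248. 259.]
130 [254. 267.]
140 [263. 277.]
jar [ 0.5381029  -0.02761362] 0.037337322855596156
jar amber side 333.9633027522936 228.55963302752295 109 on z=.02 [ 0.509 -0.047]
jar amber side 323.1470588235294 231.45098039215685 102 on z=.02 [ 0.527  -0.0138]
```

View pics/diff.png

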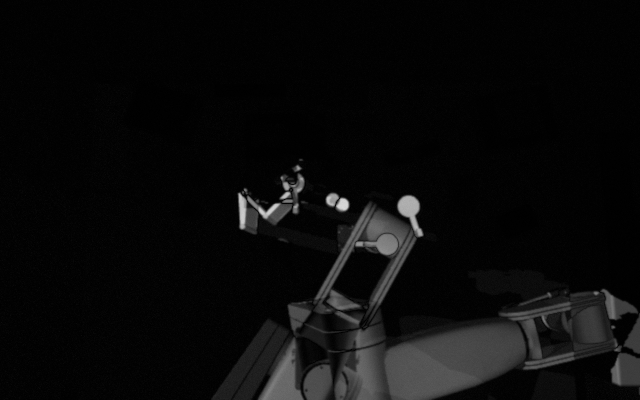

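The knob now reads about 136°, against 123° when held, so it backed off about 0.2 rad on release and some 40 N should remain. I'll check that it is at rest and not creeping.

```bash
python3 -m jog '0 0 0 0 0 0 45; 0 0 0 0 0 0 45; 0 0 0 0 0 0 45; 0 0 0 0 0 0 45; 0 0 0 0 0 0 45; 0 0 0 0 0 0 45; 0 0 0 0 0 0 45; 0 0 0 0 0 0 45'
python3 - <<'E'
from h import *
for n in("top","side"):
    im,D=manip.read_camera(n);Q=cloud(cam(n),D).reshape(-1,3);I=im.reshape(-1,3)
    h=(Q[:,2]>(.237))&(Q[:,2]<.252)&(np.hypot(Q[:,0]-.606,Q[:,1]-.111)<.065)&(I.max(1)<100)
    print(n,h.sum(),"phi",np.degrees(np.arctan2(Q[h][:,1].mean()-.111,Q[h][:,0].mean()-.606)))
    o=np.load({"top":"pics/t15.npz","side":"pics/s15.npz"}[n])['im'];y,x=slice(150,200),slice(260,310)
    print("max diff near knob",cv2.absdiff(o,im)[y,x].max())
    if n=="side": cv2.imwrite("pics/s16.png",cv2.resize(im[215:270,265:325,::-1],None,fx=10,fy=10,interpolation=cv2.INTER_CUBIC))
E
```

```text
time: 34.33
tool_pos: [0.3828, -0.1302, 0.3318]
tool_rot: [-2.221, 2.222, -0.001]
wrist_force: [-0.6, 0.1, 0.6]
width: 0.0396
top 34 phi 136.0827304343414
max diff near knob 7
side 27 phi 136.99324864790458
max diff near knob 8
```

View pics/s16.png

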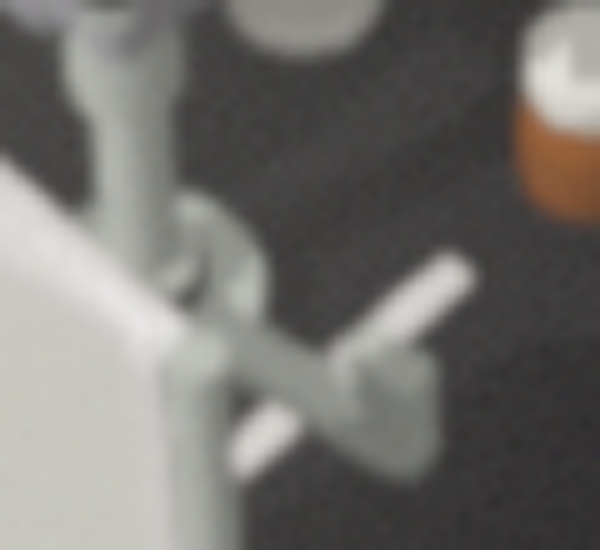

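Two pictures 1 s apart show no change at the knob (φ 136° in both views), and the foot sits on the disc. The knob can only have backed off because the foot's load exceeded the drag, so it has settled well above 15 N. I'm handing in.

```bash
python3 -c "
from h import *
print(manip.sign_off());st()"
```

```text
the job is handed in; nothing more can be done
None
the job is handed in; nothing more can be done
```

I folded the screen against its post, laid the steel pad under the jack's foot, cranked the leg down until it bore, let go and handed the job in at about 34 s. Every step appears met, but sign-off gives no verdict and the bearing force is only an estimate.

**Last checks**
- **Screen:** the folded panels lie at the post at an angle of about 1.5 rad, and the last views show them unchanged.
- **Pad:** after release the disc's centre was at (0.606, 0.111), within about 3 mm of the jack's axis. I did not measure it again after cranking, but in the last pictures it looked in place and flat.
- **Crank:** free drag was about 6 N. The load then climbed to 13.6 N, rising at about 7.6 N per rad at the end, so I stopped there.
- **Bearing force:** about 50 N while held. The knob backed off about 0.2 rad on release, leaving roughly 40 N, inferred from the crank load and not measured. The foot's height read from the pictures suggested less, but only to about 3 mm.
- **At rest:** two pictures about 1 s apart show the knob still. The arm was well clear of everything.

**What went wrong**
- **Jar shoved:** on the first carry the pad sagged in a 35 N grip and pushed the jar about 36–38 mm (limit 40 mm). It stayed upright, but that margin is about the measuring error. None of the other bystanders seen in the top view had moved.
- **Pad dropped:** the pad then slipped out of the fingers. I slid it back within reach by its tongue, regripped it at 60 N, and it carried level.

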